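# Load the wiper-refill bin, shut it and screw its lock down

## Robot

A 7-joint arm with a two-finger parallel gripper is mounted at the origin on the work surface. World frame = base frame: x ahead of the robot, y to its left, z up, the work surface at z = 0. Lengths are in mm, angles in rad, forces in N, time in s.
With the tool pointing down it reaches from about 425 to 1025 mm from the base axis. Payload 9.4 kg.
Tool frame: the origin (TCP) lies between the finger pads; the fingertips stand ahead of it and the grasp point (between the pads) lies 6 mm ahead of it (manip.nose_length is the z of the fingertips in the tool frame, in mm); z points along the fingers, y is the line along which they close (so a half turn about z gives the same grasp; the last joint's range is limited). The gripper opens to 93 mm and grips with 3 to 60 N. Pads are 15 mm wide; open, the fingers measure 128 mm over their backs; the gripper's body (75 mm by 188 mm) begins 65 mm behind the grasp point.
Start: joints at [-1.207, 0.599, -0.003, 1.599, 0.002, 0.943, -0.08], TCP at [309.334, 655.696, 243.618] pointing down, gripper open.
Joint ranges: [-2.57, 2.57], [-0.35, 1.97], [-1.29, 1.29], [0.11, 2.56], [-1.05, 4.19], [0.11, 1.86], [-2.63, 2.63]. Speed limits (rad/s): [2.22, 2.22, 3.01, 3.01, 3.14, 3.14, 3.14].

## Interface

Orientations are given as a unit quaternion [w, x, y, z].
In Python, from station import manip, capture, camera_info, finish_job, nets gives the robot as it stands. The module is installed in compiled form; this text tells all that it offers.
- The arm moves only by the tool apply_moves, never from a script. Its argument "rows" is a list of rows, each a list of 3 entries, a list of its own where there are three numbers: the finger opening in mm, from 0 to 93, then the shift along the tool's x, y, z each as a share of 0.5 m, from -1 to 1, then the turn, a rotation vector about the tool's x, y, z each as a share of pi/2 rad, from -1 to 1. In form: [[hand, [x, y, z], [ax, ay, az]], ...]. A call has 1 to 5 rows; each row is the pose to reach, as a shift and turn from the pose commanded when the call began, along the tool's axes at that moment; what a row does not reach only later rows make up. A row lasts 1/12 s, in which the tool goes at most 41.7 mm and 7.16 degrees, less where a joint would pass 70% of its speed; a pose out of reach is approached as far as the arm can. A call with a number of a shift or a turn outside -1 to 1 is refused whole. A call with a gripper value outside its range is refused whole. The fingers move at their own pace and stop on an object; "newtons" is the grip in N (left out, the last holds). Time passes only in rows, so rows that repeat a pose let the fingers close. It gives the time, the measured TCP pose, the force, the opening and the grip force at its end, in the units of the state.
- manip.read_state(): the state, without advancing time (a new reading comes with each control period).
- capture(name): name is "side" or "top"; returns the picture (384x512x3 uint8, red, green, blue); there is no depth.
- camera_info(name): a dict with "intrinsics" (3x3 intrinsics, pixels), "T" (4x4, takes a point from camera to world coordinates). Camera axes: x right, y up, looking along -z (the intrinsics and any distortion apply to the point x, -y, -z); pixel columns grow to the right and rows downward; lengths in mm; the calibration is good to about 2 mm. A picture is of the moment at which its call begins. camera_info takes no time and is no camera call.
- finish_job(): hands the job in; it is judged then, once.
Trained networks look in the newest picture that a camera, given by its name, has taken for a name from the list of things; names that differ only in an ending like _2 or _b are one class to them, and where a whole thing is asked for, a point or a joint stands for the part that bears it (a point fixed in the world has none). Each returns a list of dicts, best first, with "p" (0 to 1); they miss things now and then, are a little off and sometimes report something else, mostly with a low value. They report only what shows in the picture. A call takes as long as a camera call. They do not tell look-alikes from the thing itself.
- nets.find_in(camera, thing): "bbox" ([left, top, width, height] as shares, 0 to 1, of the picture: columns of its width, rows of its height, round what is visible of it).
The state is a dict: "clock": time; "q": joint angles; "joint_vel": joint speeds; "joint_efforts": joint torques, N m; "tcp_pos": TCP position; "tool_rot": TCP orientation; "wrist_force": force on the tool from outside, world axes, zero at the start; "moment": the same for the moment, N m; "grip_width": finger opening in mm; "grip_force": force on a finger pad.
Only numpy, scipy, OpenCV 4.12 (cv2) and the standard library are available. Lean on these libraries where they do the work, as an engineer would, in place of code of your own. Each camera call takes 0.05 s, during which the arm holds its last target. There are 200 camera calls.

## Task

Put every sleeved wiper refill lying on the countertop into the tilted-out orange bin and let go of it, then push the bin fully shut. Then screw the steel T-handle on the housing's top clockwise, half turn after half turn, until it stops fully down, and leave the hammer, jar and tire gauge where they are.

Things in the scene. Friction and masses are not known exactly. Their poses are not given: they have to be found in the camera images.
- housing: Fixed grey steel housing, 130 mm deep (x) x 280 mm wide (y) x 187 mm high, open in front where the bin swings out. Origin: centre of its underside. Its front face looks along its own -x, towards the robot, 65 mm from the origin; y to the left seen from the robot, z up.
- bin (a joint): Tilt angle of the orange plastic bin, rad: 0 = shut (stop), about 1 at the start, 1.1 = open stop. It tips out at the top, towards the housing's -x, about a level hinge along the housing's y. It stays where it is left; about 3 to 6 N at the rim, pushed towards the housing's +x, moves it.
- bin_hinge (a point): Middle of the bin's hinge line, its lower front edge: 65 mm in front (-x) of the housing's origin, 20 mm above the countertop. Its axes turn with the bin: x to the bin's back, y along the hinge, z up the front wall, which is 4 mm thick (x = 0 to 4 mm), 260 mm wide, 145 mm high. Tilted out, front wall and floor form an open V trough into which things slide.
- bin_floor (a point): Middle of the bin's floor top, 55 mm behind (x) and 4 mm above (z) the hinge in the bin's frame; axes as the bin's. Floor 110 mm deep, back lip 30 mm high; end walls at |y| = 126 to 130 mm, 70 mm high over the whole depth, 145 mm high over the front 60 mm.
- bin_rim (a point): Middle of the top edge of the bin's front wall, 145 mm up the wall from the hinge; a bead of 5 mm radius runs along it. Axes as the bin's. At the start it stands about 115 to 125 mm out from the housing's front, level with or below the housing's top.
- tee (a joint): Angle of the T-handle, rad: grows as it is turned clockwise seen from above; starts between 0 and 0.8, stop (screw fully down) at 12.6, so about four half turns. The screw sinks 0.95 mm per rad (12 mm in all). It needs about 0.15 N m (3 to 4 N at an end) and stays where it is left.
- tee_mid (a point): Centre of the T-handle's level cross-bar, on the vertical screw axis, which stands 10 mm towards the front (-x) and 105 mm to the left (+y) of the housing's origin. Bar: steel, 12 mm thick, 90 mm between its end balls' centres (balls 18 mm across); 76 mm above the housing's top when fully up, 64 mm when fully down. The stem under it is 14 mm thick. Own x runs along the bar, z up.
- tee_end_a (a point): Centre of the ball on one end of the T-bar, 45 mm along the bar's own +x from tee_mid.
- tee_end_b (a point): Centre of the ball on the other end, 45 mm along the bar's own -x.
- sleeve1_c (a point): A wiper refill in a clear rigid sleeve with a black strip inside: a flat bar 180 x 24 x 16 mm, 60 g, lying on the countertop. This point is its centre (8 mm above its underside); its own x runs along the 180 mm length, y across the 24 mm width, z up. There are 2 to 4 of them; an absent one reads None.
- sleeve2_c (a point): A wiper refill in a clear rigid sleeve with a black strip inside: a flat bar 180 x 24 x 16 mm, 60 g, lying on the countertop. This point is its centre (8 mm above its underside); its own x runs along the 180 mm length, y across the 24 mm width, z up. There are 2 to 4 of them; an absent one reads None.
- sleeve3_c (a point): A wiper refill in a clear rigid sleeve with a black strip inside: a flat bar 180 x 24 x 16 mm, 60 g, lying on the countertop. This point is its centre (8 mm above its underside); its own x runs along the 180 mm length, y across the 24 mm width, z up. There are 2 to 4 of them; an absent one reads None.
- sleeve4_c (a point): A wiper refill in a clear rigid sleeve with a black strip inside: a flat bar 180 x 24 x 16 mm, 60 g, lying on the countertop. This point is its centre (8 mm above its underside); its own x runs along the 180 mm length, y across the 24 mm width, z up. There are 2 to 4 of them; an absent one reads None.
- hammer: Bystander, leave it alone: small steel hammer, 240 mm long, lying on the countertop. Origin under its middle.
- jar: Bystander, leave it alone: closed glass jar, 76 mm across, 100 mm high. Origin: centre of its underside.
- gauge: Bystander, leave it alone: chrome tire gauge, a stick about 170 mm long lying on the countertop. Origin under its middle.
There are look-alikes about, which are no part of the job. What is shaped like the part that bears sleeve3_c but green or yellow is not meant. Leave any green look-alike of the part that bears sleeve2_c alone.

How it is judged:
By the outcome, as a careful person would: the job done as asked, in the order asked, and still so for the second after the job is handed in, with the robot touching nothing.
Of sleeve1, sleeve2, sleeve3, sleeve4 only 2 to 4 are there at a start; the rules pass over those that are not, and their reading is None.
At some moment in a run one of sleeve1, sleeve2, sleeve3, sleeve4 may be knocked a few centimetres aside while the robot is not near it.
Once in a run the grip may slacken for a moment while it holds something.
It also fails if it takes over 210 s, if anything falls off the work surface, if the arm or the gripper's body presses on something with over 40 N, if the wrist force passes 120 N, or if a joint passes its speed limit or range.

## Working session

There is one attempt and no reset: what is moved stays moved. The work goes in short steps, Python scripts to look and compute and a tool call to move; the robot and the scene stay as the last step left them, time stands still between calls to the robot, and variables do not carry over. Pictures are saved under pics/ and viewed, at most 14 in all, crops included, and the job is handed in when it is done.

Besides the shell and the picture viewer there is one more tool, called after "Call:" as a command line: name --argument value ..., lists and objects as JSON in quotes. apply_moves: Moves the arm, as the interface text tells. Shift numbers are shares of 0.5 m and turn numbers shares of pi/2 rad, none past 1 either way. Its arguments: {"type":"object","properties":{"rows":{"type":"array","items":{"type":"array"}},"newtons":{"type":"number"}},"required":["rows"]}

```bash
mkdir -p pics; cat > h.py <<'E'
import numpy as np, cv2
from station import manip, capture, camera_info, finish_job, nets
from scipy.spatial.transform import Rotation as R
def snap(cam,name):
    im=capture(cam); cv2.imwrite(f'pics/{name}.png',im[:,:,::-1]); return im
def ray(cam,u,v,z):
    c=camera_info(cam);K=np.array(c['intrinsics']);T=np.array(c['T'])
    d=np.linalg.inv(K)@[u,v,1]; d=T[:3,:3]@(d*[1,-1,-1]); o=T[:3,3]
    return o+d*(z-o[2])/d[2]
def proj(cam,p):
    c=camera_info(cam);K=np.array(c['intrinsics']);T=np.array(c['T'])
    q=(T[:3,:3].T@(np.array(p)-T[:3,3]))*[1,-1,-1]; q=K@q; return q[:2]/q[2]
def quat():
    w,x,y,z=manip.read_state()['tool_rot']; return R.from_quat([x,y,z,w])
def shift(d): # world mm -> tool shares
    return (quat().inv().apply(d)/500).round(4)
E
python3 - <<'E'
from h import *
for c in('top','side'):
    snap(c,c+'0'); i=camera_info(c); print(np.array(i['intrinsics']).round(1).tolist(),np.array(i['T']).round(3).tolist(), i.keys())
    for t in('sleeve1_c','housing','bin','tee','hammer','jar','gauge'):
        print(c,t,[([round(a*b) for a,b in zip(r['bbox'],(512,384,512,384))],round(r['p'],2)) for r in nets.find_in(c,t)])
print(manip.read_state(),manip.nose_length)
E
```

```text
[[436.2, 0.0, 248.3], [0.0, 436.2, 194.5], [0.0, 0.0, 1.0]] [[0.013, 0.988, -0.156, 287.997], [-1.0, 0.013, -0.003, -6.148], [-0.001, 0.156, 0.988, 1700.214], [0.0, 0.0, 0.0, 1.0]] dict_keys(['intrinsics', 'T'])
top sleeve1_c [([181, 151, 12, 43], 0.64)]
top housing [([230, 146, 77, 80], 0.74)]
top bin [([234, 181, 74, 39], 0.89), ([184, 153, 11, 40], 0.62), ([366, 160, 21, 62], 0.18)]
top tee [([229, 155, 16, 24], 0.66)]
top hammer [([365, 163, 28, 61], 0.67)]
top jar [([327, 163, 25, 22], 0.7)]
top gauge [([341, 203, 7, 34], 0.58)]
[[383.0, 0.0, 257.8], [0.0, 383.0, 196.4], [0.0, 0.0, 1.0]] [[0.992, 0.074, -0.099, 425.835], [-0.123, 0.619, -0.775, -1008.216], [0.004, 0.782, 0.624, 952.54], [0.0, 0.0, 0.0, 1.0]] dict_keys(['intrinsics', 'T'])
side sleeve1_c [([221, 185, 52, 78], 0.64)]
side housing [([221, 157, 99, 118], 0.59)]
side bin [([221, 183, 56, 85], 0.83)]
side tee [([261, 153, 28, 22], 0.44)]
side hammer [([247, 336, 93, 37], 0.75)]
side jar [([289, 278, 25, 43], 0.89), ([207, 312, 54, 9], 0.38)]
side gauge [([207, 314, 52, 10], 0.77), ([219, 185, 58, 81], 0.32)]
{'clock': 0.8, 'q': array([-1.20670737,  0.59925529, -0.00247863,  1.59939297,  0.0018348 ,
        0.94292266, -0.07978557]), 'joint_vel': array([ 0.00043511, -0.0009848 ,  0.00029892,  0.000251  , -0.00124504,
       -0.00037963, -0.00031961]), 'joint_efforts': array([-5.84439276e-04, -7.64728403e+01,  1.49627063e+00, -2.52693504e+01,
       -5.22207690e-02,  1.03060546e-02,  4.99033843e-05]), 'tcp_pos': array([309.34924616, 655.6883323 , 243.65288502]), 'tool_rot': array([4.46801123e-05, 2.18595578e-01, 9.75815542e-01, 5.72715998e-06]), 'wrist_force': array([0.33393413, 0.39989542, 0.38503106]), 'moment': array([ 0.02484709, -0.04923859, -0.00413825]), 'grip_force': 0.0, 'grip_width': 92.7157608938475} 25.0
```

View pics/top0.png

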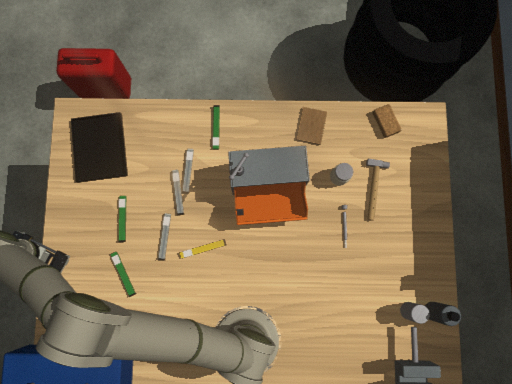

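View pics/side0.png

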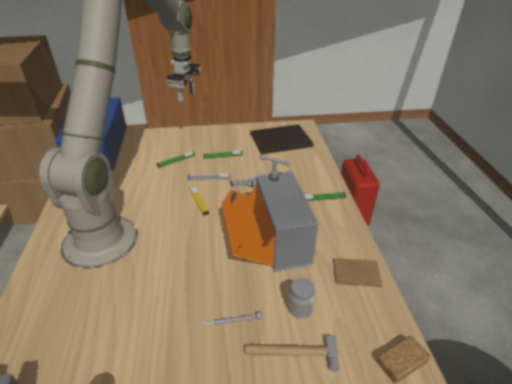

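Top view: the candidates are three grey sleeves at about (188,171), (177,193) and (164,237). The look-alikes are green at (215,127), (122,219) and (122,274), and yellow at (202,248). The bin is at (270,203) and the tee at (239,165). I'll check this in a close crop.

```bash
python3 - <<'E'
import cv2
im=cv2.imread('pics/top0.png')[140:270,150:315]
cv2.imwrite('pics/c1.png',cv2.resize(im,None,fx=4.6,fy=4.6,interpolation=cv2.INTER_CUBIC))
E
```

```text
(no output)
```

View pics/c1.png

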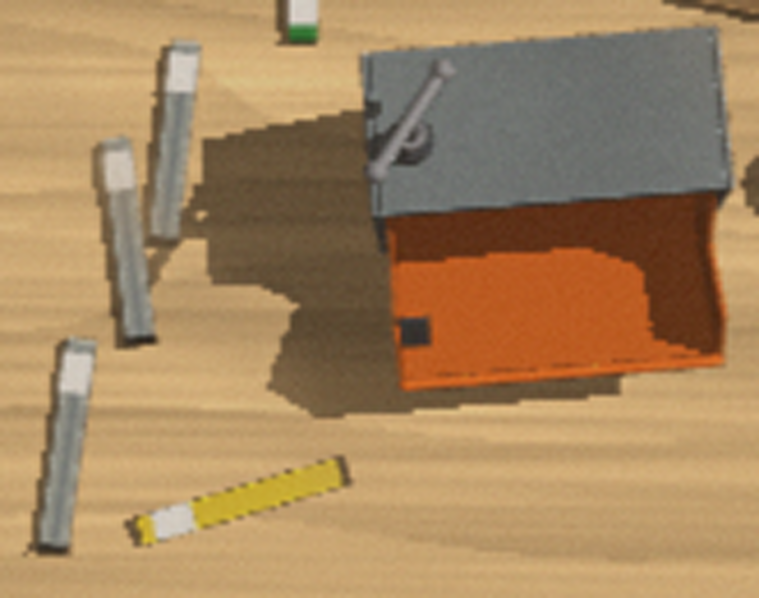

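Confirmed: the grey sleeves with a dark strip are A, B and C. The fourth grey one is absent, and the yellow and green ones are decoys. Next I'll measure.

```bash
cat >> h.py <<'E'
def go(p,tooly=None,tag=''):
    """print shares to go to world TCP p with tool y along world angle tooly (rad, mod pi)"""
    s=manip.read_state(); d=np.array(p)-s['tcp_pos']; out=(quat().inv().apply(d)/500).round(3)
    a=0
    if tooly is not None:
        y=quat().apply([0,1,0]); cur=np.arctan2(y[1],y[0]); a=-(((tooly-cur)+np.pi/2)%np.pi-np.pi/2)
    print(tag,'shift',out.tolist(),'|d|',round(np.linalg.norm(d)),'az',round(a/(np.pi/2),3),'deg',round(np.degrees(a),1),'q7',round(s['q'][6],2))
E
python3 - <<'E'
from h import *
P=lambda u,v,z: ray('top',150+(u+.5)/4.6-.5,140+(v+.5)/4.6-.5,z)
for n,a,b in(('A',(184,44),(165,240)),('B',(115,140),(138,343)),('C',(77,342),(52,550))):
    a=P(*a,16);b=P(*b,16);d=b-a;print(n,((a+b)/2).round(1),'len',np.linalg.norm(d).round(),'ang',np.arctan2(d[1],d[0]).round(3))
for n,c,z in(('FL',(375,215),187),('FR',(730,188),187),('BR',(717,30),187),('BL',(365,55),187),('rimL',(402,388),98),('rimR',(722,362),98),('t1',(446,68),263),('t2',(378,172),263)): print(n,P(*c,z).round(1))
E
```

```text
A [646.8 239.7  16. ] len 172.0 ang 3.081
B [559.9 277.7  16. ] len 177.0 ang -2.992
C [385.8 322.8  16. ] len 174.0 ang 3.064
FL [554.6  59.3 187. ]
FR [ 579.1 -212.7  187. ]
BR [ 703.9 -203.7  187. ]
BL [680.5  69.4 187. ]
rimL [430.1  38.9  98. ]
rimR [ 454.2 -217.2   98. ]
t1 [651.7   5.8 263. ]
t2 [573.1  54.4 263. ]
```

```bash
python3 - <<'E'
from h import *
go((386,323,110),3.064+np.pi/2)
E
```

```text
shift [-0.422, -0.536, 0.267] |d| 367 az -0.231 deg -20.8 q7 -0.08
```

Call:
apply_moves --rows '[[60,[-0.042,-0.054,0.027],[0,0,0]],[60,[-0.084,-0.107,0.053],[0,0,0]],[60,[-0.127,-0.161,0.08],[0,0,0]],[60,[-0.169,-0.214,0.107],[0,0,0]],[60,[-0.211,-0.268,0.133],[0,0,0]]]' --newtons 30

```text
clock: 1.22
tcp_pos: [347.7, 488.0, 176.8]
tool_rot: [0.0, 0.218, 0.976, 0.0]
wrist_force: [0.8, 1.0, 0.3]
grip_width: 64.4
grip_force: 0.0
```

Call:
apply_moves --rows '[[60,[-0.042,-0.054,0.027],[0,0,-0.046]],[60,[-0.084,-0.107,0.053],[0,0,-0.092]],[60,[-0.127,-0.161,0.08],[0,0,-0.139]],[60,[-0.169,-0.214,0.107],[0,0,-0.185]],[60,[-0.211,-0.268,0.134],[0,0,-0.231]]]'

```text
clock: 1.63
tcp_pos: [386.1, 322.1, 110.0]
tool_rot: [0.0, 0.037, 0.999, 0.001]
wrist_force: [1.6, 0.1, 0.7]
grip_width: 60.0
grip_force: 0.0
```

Call:
apply_moves --rows '[[60,[0,0,0],[0,0,0]],[60,[0,0,0],[0,0,0]]]'

```text
clock: 1.8
tcp_pos: [386.4, 321.1, 109.7]
tool_rot: [-0.0, 0.041, 0.999, -0.001]
wrist_force: [-0.1, 0.7, 0.6]
grip_width: 60.0
grip_force: 0.0
```

```bash
python3 - <<'E'
from h import *
go((386,323,28),3.064+np.pi/2)
im=snap('top','t1');print(proj('top',(386,323,16)),proj('top',(386,323,110)))
cv2.imwrite('pics/c2.png',cv2.resize(im[190:290,100:240,::-1],None,fx=4,fy=4,interpolation=cv2.INTER_CUBIC))
E
```

```text
shift [0.001, 0.004, 0.163] |d| 82 az -0.003 deg -0.3 q7 0.51
[163.61305779 236.34035248] [158.63236937 234.76860637]
```

View pics/c2.png

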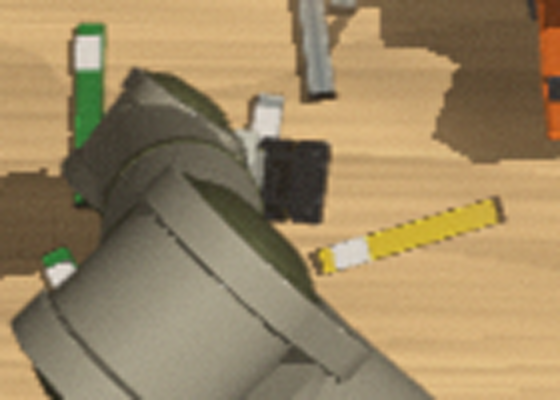

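The picture shows sleeve C's white end at about crop (266,105), under the gripper and unmoved. I'll descend, grip and lift.

Call:
apply_moves --rows '[[60,[0,0.002,0.05],[0,0,0]],[60,[0.001,0.004,0.1],[0,0,0]],[60,[0.001,0.004,0.14],[0,0,0]],[60,[0.001,0.004,0.163],[0,0,0]],[60,[0.001,0.004,0.163],[0,0,0]]]'

```text
clock: 2.27
tcp_pos: [384.6, 327.1, 26.9]
tool_rot: [-0.001, 0.038, 0.999, -0.0]
wrist_force: [-0.1, -0.4, 0.2]
grip_width: 60.1
grip_force: 0.0
```

Call:
apply_moves --rows '[[10,[0,0,0],[0,0,0]],[10,[0,0,0],[0,0,0]],[10,[0,0,0],[0,0,0]],[10,[0,0,0],[0,0,0]],[10,[0,0,0],[0,0,0]]]'

```text
clock: 2.68
tcp_pos: [385.8, 325.6, 29.4]
tool_rot: [0.0, 0.039, 0.999, 0.001]
wrist_force: [-0.1, -0.2, -0.3]
grip_width: 31.3
grip_force: 0.0
```

Call:
apply_moves --rows '[[10,[0,0,-0.03],[0,0,0]],[10,[0,0,-0.1],[0,0,0]],[10,[0,0,-0.18],[0,0,0]],[10,[0,0,-0.26],[0,0,0]],[10,[0,0,-0.32],[0,0,0]]]'

```text
clock: 3.1
tcp_pos: [385.7, 325.4, 192.0]
tool_rot: [0.001, 0.039, 0.999, 0.001]
wrist_force: [0.5, -0.7, -0.6]
grip_width: 10.0
grip_force: 0.0
```

```bash
cat >> h.py <<'E'
C=np.array([629.5,-72,0]);YAW=0.085
def hw(x,y,z): return C+R.from_euler('z',YAW).apply([x,y,z])
E
python3 - <<'E'
from h import *
s=manip.read_state();print(s['tcp_pos'].round(1),s['grip_width'],s['grip_force'],s['wrist_force'].round(1))
go(hw(-142,-10,200),YAW)
E
```

```text
[385.7 325.4 192. ] 10.037818956143116 0.0 [ 0.5 -0.7 -0.6]
 shift [-0.271, -0.82, -0.017] |d| 432 az 0.896 deg 80.6 q7 0.54
```

The fingers close more slowly than I allowed (about 70 mm/s), so I lifted too early. I'll retry with more time.

Call:
apply_moves --rows '[[60,[0,0,0.02],[0,0,0]],[60,[0,0,0.04],[0,0,0]],[60,[0,0,0.06],[0,0,0]],[60,[0,0,0.08],[0,0,0]],[60,[0,0,0.1],[0,0,0]]]'

```text
clock: 3.52
tcp_pos: [384.8, 324.7, 136.5]
tool_rot: [-0.001, 0.039, 0.999, -0.001]
wrist_force: [0.1, 0.3, -0.1]
grip_width: 38.8
grip_force: 0.0
```

Call:
apply_moves --rows '[[60,[0,0,0.02],[0,0,0]],[60,[0,0,0.04],[0,0,0]],[60,[0,0,0.06],[0,0,0]],[60,[0,0,0.08],[0,0,0]],[60,[0,0,0.09],[0,0,0]]]'

```text
clock: 3.93
tcp_pos: [385.1, 325.0, 91.9]
tool_rot: [-0.001, 0.039, 0.999, -0.001]
wrist_force: [0.1, 0.1, -0.2]
grip_width: 59.9
grip_force: 0.0
```

```bash
python3 - <<'E'
from h import *
s=manip.read_state();print(s['tcp_pos'].round(1),s['grip_width'])
for c in('top','side'):
    im=snap(c,c+'2')
    cv2.imwrite(f'pics/c3{c}.png',cv2.resize(im[190:290,100:240,::-1] if c=='top' else im[130:250,130:290,::-1],None,fx=4,fy=4,interpolation=cv2.INTER_CUBIC))
E
```

```text
[385.1 325.   91.9] 59.89331981920087
```

View pics/c3side.png

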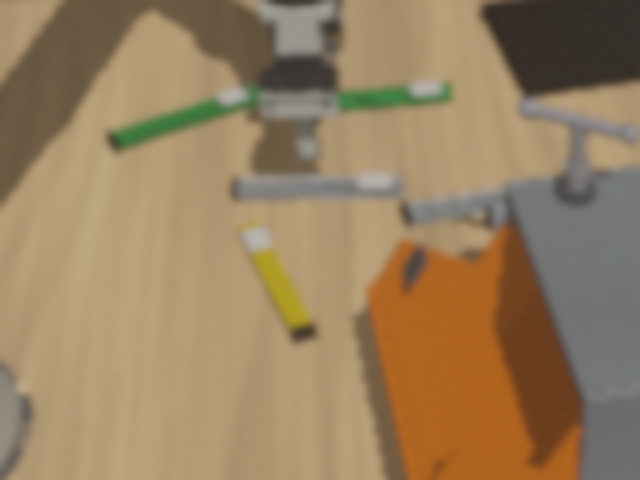

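The side crop shows C from (236,188) to (400,186), with the gripper above it. I'll check its position.

```bash
python3 - <<'E'
from h import *
P=lambda u,v,z: ray('side',130+(u+.5)/4-.5,130+(v+.5)/4-.5,z)
# top face mid line
print(P(238,183,16).round(1),P(400,181,16).round(1))
im=cv2.imread('pics/side2.png')
print(proj('side',(473,317,16)),proj('side',(299,330,16)))
go((386,323,27),3.064+np.pi/2)
E
```

```text
[305.  330.8  16. ] [474.3 314.4  16. ]
[229.28629645 174.54392153] [187.67916008 175.58336415]
 shift [-0.002, -0.004, 0.131] |d| 66 az -0.0 deg -0.0 q7 0.49
```

Call:
apply_moves --rows '[[60,[0,-0.002,0.05],[0,0,0]],[60,[0,-0.004,0.1],[0,0,0]],[60,[0,-0.004,0.13],[0,0,0]],[40,[0,-0.004,0.13],[0,0,0]],[10,[0,-0.004,0.13],[0,0,0]]]' --newtons 40

```text
clock: 4.45
tcp_pos: [385.2, 323.2, 28.6]
tool_rot: [-0.0, 0.039, 0.999, -0.0]
wrist_force: [-0.3, -0.1, 0.1]
grip_width: 51.0
grip_force: 0.0
```

Call:
apply_moves --rows '[[10,[0,0,0],[0,0,0]],[10,[0,0,0],[0,0,0]],[10,[0,0,0],[0,0,0]],[10,[0,0,0],[0,0,0]],[10,[0,0,0],[0,0,0]]]'

```text
clock: 4.87
tcp_pos: [385.7, 323.6, 29.5]
tool_rot: [0.001, 0.039, 0.999, 0.001]
wrist_force: [-0.8, -0.8, 9.0]
grip_width: 23.5
grip_force: 40.0
```

Call:
apply_moves --rows '[[10,[0,0,0],[0,0,0]],[10,[0,0,0],[0,0,0]],[10,[0,0,0],[0,0,0]]]'

```text
clock: 5.12
tcp_pos: [385.7, 323.5, 29.5]
tool_rot: [0.001, 0.039, 0.999, 0.0]
wrist_force: [-0.7, -0.3, 8.6]
grip_width: 23.7
grip_force: 40.0
```

Call:
apply_moves --rows '[[10,[0,0,-0.06],[0,0,0]],[10,[0,0,-0.13],[0,0,0]],[10,[0,0,-0.2],[0,0,0]],[10,[0,0,-0.27],[0,0,0]],[10,[0,0,-0.34],[0,0,0]]]'

```text
clock: 5.53
tcp_pos: [385.0, 322.9, 200.6]
tool_rot: [-0.0, 0.039, 0.999, -0.0]
wrist_force: [1.0, 0.9, 0.1]
grip_width: 23.7
grip_force: 39.9
```

```bash
python3 - <<'E'
from h import *
s=manip.read_state();print(s['tcp_pos'].round(1),s['grip_width'],s['grip_force'])
go(hw(-142,-10,200),YAW)
E
```

```text
[385.  322.9 200.6] 23.72841385568745 39.93143856525421
 shift [-0.272, -0.815, 0.001] |d| 430 az 0.896 deg 80.7 q7 0.54
```

Call:
apply_moves --rows '[[10,[0,0,0],[0,0,0.07]],[10,[0,0,0],[0,0,0.145]],[10,[0,0,0],[0,0,0.22]],[10,[0,0,0],[0,0,0.295]],[10,[0,0,0],[0,0,0.37]]]'

```text
clock: 5.95
tcp_pos: [385.2, 323.1, 199.1]
tool_rot: [0.0, 0.326, 0.945, 0.0]
wrist_force: [-0.3, 0.3, -0.5]
grip_width: 23.5
grip_force: 39.9
```

Call:
apply_moves --rows '[[10,[0,0,0],[0,0,0.075]],[10,[0,0,0],[0,0,0.15]],[10,[0,0,0],[0,0,0.225]],[10,[0,0,0],[0,0,0.3]],[10,[0,0,0],[0,0,0.37]]]'

```text
clock: 6.37
tcp_pos: [385.1, 323.2, 198.9]
tool_rot: [-0.0, 0.584, 0.812, 0.0]
wrist_force: [-0.5, 0.8, -1.0]
grip_width: 23.5
grip_force: 39.9
```

Call:
apply_moves --rows '[[10,[0,0,0],[0,0,0.07]],[10,[0,0,0],[0,0,0.14]],[10,[0,0,0],[0,0,0.156]],[10,[0,0,0],[0,0,0.156]]]'

```text
clock: 6.7
tcp_pos: [385.1, 323.4, 198.8]
tool_rot: [0.0, 0.676, 0.737, 0.0]
wrist_force: [-0.7, 0.6, -0.5]
grip_width: 23.5
grip_force: 39.9
```

```bash
python3 - <<'E'
from h import *
s=manip.read_state();print(s['tcp_pos'].round(1),s['grip_width'],s['grip_force'])
go(hw(-142,-10,180),YAW)
E
```

```text
[385.1 323.4 198.8] 23.49546177698314 39.93226110935211
 shift [-0.85, 0.134, 0.038] |d| 430 az 0.001 deg 0.1 q7 -0.55
```

Call:
apply_moves --rows '[[10,[-0.07,0.011,0.003],[0,0,0]],[10,[-0.14,0.022,0.006],[0,0,0]],[10,[-0.21,0.033,0.009],[0,0,0]],[10,[-0.28,0.044,0.012],[0,0,0]],[10,[-0.35,0.055,0.016],[0,0,0]]]'

```text
clock: 7.12
tcp_pos: [427.7, 149.8, 190.8]
tool_rot: [0.0, 0.675, 0.738, 0.0]
wrist_force: [0.7, 0.6, -0.4]
grip_width: 23.2
grip_force: 39.9
```

Call:
apply_moves --rows '[[10,[-0.07,0.011,0.003],[0,0,0]],[10,[-0.14,0.022,0.006],[0,0,0]],[10,[-0.21,0.033,0.009],[0,0,0]],[10,[-0.28,0.044,0.012],[0,0,0]],[10,[-0.35,0.055,0.016],[0,0,0]]]'

```text
clock: 7.53
tcp_pos: [470.1, -22.5, 182.8]
tool_rot: [0.0, 0.675, 0.738, 0.0]
wrist_force: [0.4, -0.2, -1.1]
grip_width: 23.6
grip_force: 39.9
```

Call:
apply_moves --rows '[[10,[-0.06,0.01,0.003],[0,0,0]],[10,[-0.11,0.018,0.006],[0,0,0]],[10,[-0.15,0.024,0.006],[0,0,0]],[10,[-0.15,0.024,0.006],[0,0,0]],[10,[-0.15,0.024,0.006],[0,0,0]]]'

```text
clock: 7.95
tcp_pos: [488.2, -95.5, 179.6]
tool_rot: [0.0, 0.676, 0.737, 0.0]
wrist_force: [0.1, -0.0, -0.5]
grip_width: 23.8
grip_force: 39.9
```

```bash
python3 - <<'E'
from h import *
s=manip.read_state();print(s['tcp_pos'].round(1),s['grip_width'],s['grip_force'])
go(hw(-142,-10,138),YAW)
snap('side','s3')
for c in('side',):
    im=capture(c)
    cv2.imwrite(f'pics/c4.png',cv2.resize(im[130:280,200:360,::-1],None,fx=4,fy=4,interpolation=cv2.INTER_CUBIC))
E
```

```text
[488.2 -95.5 179.6] 23.758409990284317 39.931583404541016
 shift [0.003, 0.002, 0.083] |d| 42 az 0.0 deg 0.0 q7 0.32
```

View pics/c4.png

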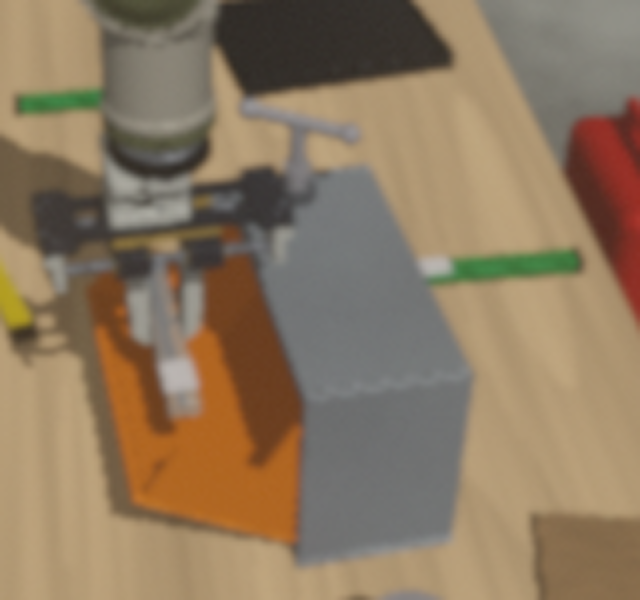

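It's over the bin and clear. I'll lower it and release.

Call:
apply_moves --rows '[[10,[0.002,0,0.04],[0,0,0]],[10,[0.003,0,0.077],[0,0,0]],[10,[0.003,0,0.077],[0,0,0]],[45,[0.003,0,0.077],[0,0,0]],[45,[0.003,0,0.077],[0,0,0]]]'

```text
clock: 8.47
tcp_pos: [488.4, -92.3, 141.8]
tool_rot: [0.0, 0.676, 0.737, 0.0]
wrist_force: [-1.2, 0.5, -0.3]
grip_width: 33.1
grip_force: 0.0
```

Call:
apply_moves --rows '[[45,[0,0,0],[0,0,0]],[45,[0,0,0],[0,0,0]],[45,[0,0,0],[0,0,0]],[45,[0,0,-0.06],[0,0,0]],[60,[0,0,-0.12],[0,0,0]]]'

```text
clock: 8.88
tcp_pos: [487.3, -92.9, 201.1]
tool_rot: [-0.001, 0.676, 0.737, -0.001]
wrist_force: [0.0, 0.1, -0.0]
grip_width: 48.5
grip_force: 0.0
```

```bash
python3 - <<'E'
from h import *
s=manip.read_state();print(s['tcp_pos'].round(1),s['grip_width'],s['grip_force'])
im=snap('side','s4')
a=cv2.resize(im[130:280,200:320],None,fx=3,fy=3)
snap('top','t4'); im=capture('top'); b=cv2.resize(im[140:270,150:315],None,fx=2.4,fy=2.4)
h=max(len(a),len(b)); o=np.zeros((h,a.shape[1]+b.shape[1],3),np.uint8); o[:len(a),:a.shape[1]]=a;o[:len(b),a.shape[1]:]=b
cv2.imwrite('pics/c5.png',o[:,:,::-1])
go((664,239,150),3.081+np.pi/2)
E
```

```text
[487.3 -92.9 201.1] 48.534024328789314 0.0
 shift [0.632, 0.404, 0.108] |d| 379 az -0.907 deg -81.6 q7 0.31
```

View pics/c5.png

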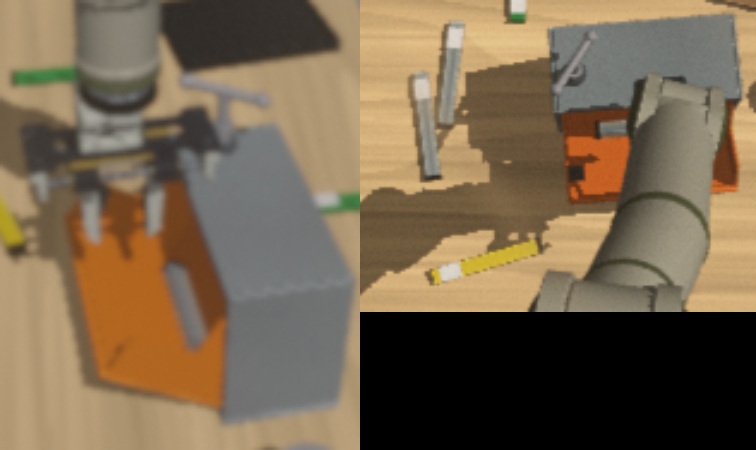

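C lies in the trough, with its end at about (185,300) in the left half. A and B haven't moved. Going to A by way of a lift, sideways, then forward.

Call:
apply_moves --rows '[[60,[0,0,-0.08],[0,0,0]],[60,[0.03,0,-0.15],[0,0,0]],[60,[0.1,0,-0.18],[0,0,0]],[60,[0.18,0,-0.18],[0,0,0]],[60,[0.25,0,-0.18],[0,0,0]]]'

```text
clock: 9.45
tcp_pos: [477.5, 33.3, 291.9]
tool_rot: [0.0, 0.677, 0.736, 0.001]
wrist_force: [0.3, -0.2, -0.9]
grip_width: 59.8
grip_force: 0.0
```

Call:
apply_moves --rows '[[60,[0.075,0,0],[0,0,0]],[60,[0.15,0,0],[0,0,0]],[60,[0.225,0,0],[0,0,0]],[60,[0.3,0,0],[0,0,0]],[60,[0.38,0,0],[0,0,0]]]'

```text
clock: 9.87
tcp_pos: [460.6, 222.2, 290.5]
tool_rot: [-0.0, 0.676, 0.737, -0.0]
wrist_force: [0.9, -0.4, 0.4]
grip_width: 60.4
grip_force: 0.0
```

Call:
apply_moves --rows '[[60,[0,0,0],[0,0,-0.07]],[60,[0,0,0],[0,0,-0.145]],[60,[0,0,0],[0,0,-0.22]],[60,[0,0,0],[0,0,-0.295]],[60,[0,0,0],[0,0,-0.37]]]'

```text
clock: 10.28
tcp_pos: [460.9, 221.0, 290.2]
tool_rot: [-0.0, 0.434, 0.901, -0.0]
wrist_force: [0.3, -0.5, 0.6]
grip_width: 60.4
grip_force: 0.0
```

Call:
apply_moves --rows '[[60,[0,0,0],[0,0,-0.07]],[60,[0,0,0],[0,0,-0.145]],[60,[0,0,0],[0,0,-0.22]],[60,[0,0,0],[0,0,-0.295]],[60,[0,0,0],[0,0,-0.37]]]'

```text
clock: 10.7
tcp_pos: [461.0, 220.8, 290.3]
tool_rot: [-0.001, 0.158, 0.987, -0.0]
wrist_force: [-0.0, 0.4, 0.5]
grip_width: 60.1
grip_force: 0.0
```

Call:
apply_moves --rows '[[60,[0,0,0],[0,0,-0.07]],[60,[0,0,0],[0,0,-0.14]],[60,[0,0,0],[0,0,-0.167]],[60,[0,0,0],[0,0,-0.167]]]'

```text
clock: 11.03
tcp_pos: [461.0, 220.7, 290.3]
tool_rot: [-0.001, 0.029, 1.0, -0.0]
wrist_force: [-0.8, -0.2, 0.3]
grip_width: 60.1
grip_force: 0.0
```

```bash
python3 - <<'E'
from h import *
s=manip.read_state();print(s['tcp_pos'].round(1),s['grip_width'])
im=snap('top','t5')
for r in nets.find_in('top','sleeve1_c'): print((np.array(r['bbox'])*[512,384,512,384]).round(1),r['p'])
go((664,239,100),3.081+np.pi/2)
E
```

```text
[461.  220.7 290.3] 60.14788426405268
 shift [-0.403, 0.062, 0.381] |d| 279 az -0.001 deg -0.1 q7 0.86
```

Call:
apply_moves --rows '[[50,[-0.08,0.012,0],[0,0,0]],[50,[-0.16,0.024,0],[0,0,0]],[50,[-0.24,0.036,0],[0,0,0]],[50,[-0.32,0.048,0],[0,0,0]],[50,[-0.4,0.062,0],[0,0,0]]]'

```text
clock: 11.55
tcp_pos: [664.6, 239.6, 290.7]
tool_rot: [-0.0, 0.031, 1.0, -0.0]
wrist_force: [0.3, 1.1, 0.4]
grip_width: 49.8
grip_force: 0.0
```

Call:
apply_moves --rows '[[50,[-0.003,0,0.08],[0,0,0]],[50,[-0.003,0,0.16],[0,0,0]],[50,[-0.003,0,0.24],[0,0,0]],[50,[-0.003,0,0.32],[0,0,0]],[50,[-0.003,0,0.38],[0,0,0]]]'

```text
clock: 11.97
tcp_pos: [663.0, 239.2, 97.4]
tool_rot: [-0.001, 0.031, 1.0, -0.001]
wrist_force: [-0.7, 0.9, 0.1]
grip_width: 50.3
grip_force: 0.0
```

Call:
apply_moves --rows '[[50,[0,0,0.03],[0,0,0]],[50,[0,0,0.06],[0,0,0]],[50,[0,0,0.06],[0,0,0]]]'

```text
clock: 12.22
tcp_pos: [662.8, 239.3, 67.7]
tool_rot: [-0.002, 0.031, 1.0, -0.001]
wrist_force: [-0.2, -0.2, 0.7]
grip_width: 50.0
grip_force: 0.0
```

```bash
python3 - <<'E'
from h import *
s=manip.read_state();print(s['tcp_pos'].round(1),s['grip_width'],s['wrist_force'])
snap('side','s5'); im=capture('top')
a=cv2.resize(im[130:230,130:260],None,fx=5.5,fy=5.5,interpolation=cv2.INTER_CUBIC)
for p in ((561,245,16),(733,234,16),(664,239,16)): print((proj('top',p)-[130,130])*5.5)
cv2.imwrite('pics/c6.png',a[:,:,::-1])
go((664,239,27),3.081+np.pi/2)
E
```

```text
[662.8 239.3  67.7] 49.97537680052576 [-0.17324437 -0.20847875  0.65017063]
[305.00189142 339.67588939]
[328.60025838 105.01760329]
[318.40422639 198.26919704]
 shift [0.001, -0.002, 0.088] |d| 44 az -0.0 deg -0.0 q7 0.94
```

View pics/c6.png

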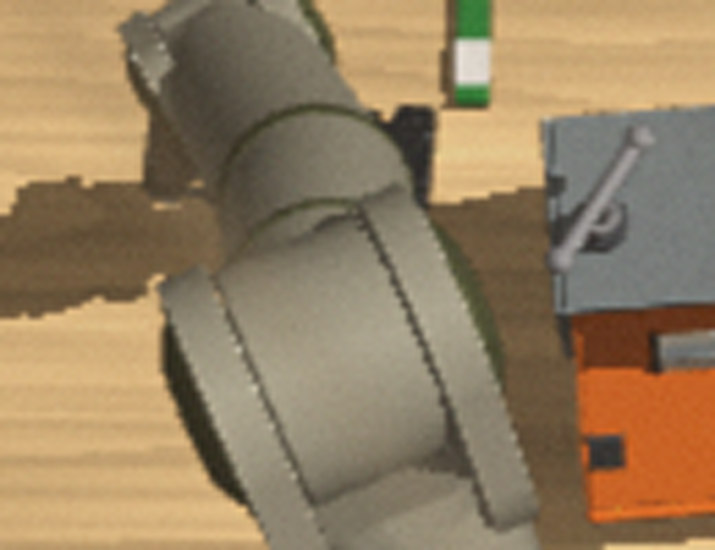

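The arm hides A in this view. A was in place in the last clear picture, so I'll descend and grip.

Call:
apply_moves --rows '[[50,[0.001,-0.001,0.04],[0,0,0]],[50,[0.001,-0.001,0.086],[0,0,0]],[50,[0.001,-0.001,0.086],[0,0,0]],[10,[0.001,-0.001,0.086],[0,0,0]],[10,[0.001,-0.001,0.086],[0,0,0]]]'

```text
clock: 12.73
tcp_pos: [664.8, 239.6, 30.0]
tool_rot: [0.001, 0.03, 1.0, 0.0]
wrist_force: [0.2, 0.6, 0.2]
grip_width: 40.8
grip_force: 0.0
```

Call:
apply_moves --rows '[[10,[0,0,0],[0,0,0]],[10,[0,0,0],[0,0,0]],[10,[0,0,0],[0,0,0]],[10,[0,0,0],[0,0,0]],[10,[0,0,0],[0,0,0]]]'

```text
clock: 13.15
tcp_pos: [664.6, 239.6, 29.6]
tool_rot: [0.001, 0.031, 1.0, 0.0]
wrist_force: [-0.8, 0.1, 7.0]
grip_width: 23.9
grip_force: 39.9
```

Call:
apply_moves --rows '[[10,[0,0,0],[0,0,0]],[10,[0,0,-0.03],[0,0,0]],[10,[0,0,-0.06],[0,0,0]],[10,[0,0,-0.1],[0,0,0]],[10,[0,0,-0.15],[0,0,0]]]'

```text
clock: 13.57
tcp_pos: [663.3, 239.0, 104.4]
tool_rot: [-0.001, 0.03, 1.0, -0.0]
wrist_force: [0.5, -0.6, -0.3]
grip_width: 23.1
grip_force: 39.9
```

```bash
python3 - <<'E'
from h import *
s=manip.read_state();print(s['tcp_pos'].round(1),s['grip_width'],s['grip_force'])
go((461,221,290),3.081+np.pi/2)
E
```

```text
[663.3 239.  104.4] 23.132475523335987 39.85975205898285
 shift [0.402, -0.061, -0.371] |d| 275 az 0.0 deg 0.0 q7 0.95
```

Call:
apply_moves --rows '[[10,[0,0,-0.08],[0,0,0]],[10,[0,0,-0.16],[0,0,0]],[10,[0,0,-0.24],[0,0,0]],[10,[0,0,-0.31],[0,0,0]],[10,[0,0,-0.37],[0,0,0]]]'

```text
clock: 13.98
tcp_pos: [663.8, 239.1, 293.2]
tool_rot: [0.002, 0.03, 1.0, 0.001]
wrist_force: [0.4, 0.4, -0.7]
grip_width: 24.1
grip_force: 39.9
```

Call:
apply_moves --rows '[[10,[0.08,-0.012,0],[0,0,0]],[10,[0.16,-0.024,0],[0,0,0]],[10,[0.24,-0.036,0],[0,0,0]],[10,[0.32,-0.048,0],[0,0,0]],[10,[0.4,-0.06,0],[0,0,0]]]'

```text
clock: 14.4
tcp_pos: [460.2, 220.8, 289.6]
tool_rot: [0.001, 0.03, 1.0, 0.0]
wrist_force: [0.6, 0.2, -0.2]
grip_width: 23.2
grip_force: 40.0
```

Call:
apply_moves --rows '[[10,[0,0,0],[0,0,0.07]],[10,[0,0,0],[0,0,0.145]],[10,[0,0,0],[0,0,0.22]],[10,[0,0,0],[0,0,0.295]],[10,[0,0,0],[0,0,0.37]]]'

```text
clock: 14.82
tcp_pos: [462.1, 221.3, 289.8]
tool_rot: [0.001, 0.318, 0.948, 0.001]
wrist_force: [-0.5, -0.3, -1.3]
grip_width: 23.7
grip_force: 40.0
```

Call:
apply_moves --rows '[[10,[0,0,0],[0,0,0.07]],[10,[0,0,0],[0,0,0.145]],[10,[0,0,0],[0,0,0.22]],[10,[0,0,0],[0,0,0.295]],[10,[0,0,0],[0,0,0.37]]]'

```text
clock: 15.23
tcp_pos: [462.1, 221.3, 289.7]
tool_rot: [0.0, 0.576, 0.817, 0.001]
wrist_force: [-0.4, 0.7, -0.0]
grip_width: 23.2
grip_force: 40.0
```

Call:
apply_moves --rows '[[10,[0,0,0],[0,0,0.07]],[10,[0,0,0],[0,0,0.14]],[10,[0,0,0],[0,0,0.167]],[10,[0,0,0],[0,0,0.167]]]'

```text
clock: 15.57
tcp_pos: [462.1, 221.5, 289.5]
tool_rot: [0.0, 0.677, 0.736, 0.001]
wrist_force: [-0.5, -0.1, -1.0]
grip_width: 23.5
grip_force: 40.0
```

```bash
python3 - <<'E'
from h import *
s=manip.read_state();print(s['tcp_pos'].round(1),s['grip_width'],s['grip_force'])
go(hw(-142,-25,141),YAW)
E
```

```text
[462.1 221.5 289.5] 23.470764276225214 39.991135597229004
 shift [-0.664, 0.0, 0.296] |d| 363 az -0.001 deg -0.1 q7 -0.42
```

Call:
apply_moves --rows '[[10,[-0.08,0,0],[0,0,0]],[10,[-0.16,0,0],[0,0,0]],[10,[-0.24,0,0],[0,0,0]],[10,[-0.32,0,0],[0,0,0]],[10,[-0.4,0,0],[0,0,0]]]'

```text
clock: 15.98
tcp_pos: [479.1, 20.4, 289.3]
tool_rot: [0.0, 0.675, 0.738, 0.001]
wrist_force: [-0.2, 0.1, -0.1]
grip_width: 23.6
grip_force: 40.0
```

Call:
apply_moves --rows '[[10,[-0.08,0,0],[0,0,0]],[10,[-0.16,0,0],[0,0,0]],[10,[-0.22,0,0.02],[0,0,0]],[10,[-0.255,0,0.07],[0,0,0]],[10,[-0.264,0,0.14],[0,0,0]]]'

```text
clock: 16.4
tcp_pos: [492.3, -113.5, 220.5]
tool_rot: [0.003, 0.677, 0.736, 0.002]
wrist_force: [0.4, 0.6, -1.0]
grip_width: 23.6
grip_force: 40.0
```

Call:
apply_moves --rows '[[10,[0,0,0.06],[0,0,0]],[10,[0,0,0.11],[0,0,0]],[10,[0,0,0.154],[0,0,0]],[10,[0,0,0.154],[0,0,0]],[10,[0,0,0.154],[0,0,0]]]'

```text
clock: 16.82
tcp_pos: [490.4, -109.5, 141.3]
tool_rot: [-0.001, 0.676, 0.737, -0.0]
wrist_force: [0.1, 0.4, -0.1]
grip_width: 23.7
grip_force: 40.0
```

Call:
apply_moves --rows '[[50,[0,0,0],[0,0,0]],[50,[0,0,0],[0,0,0]],[50,[0,0,0],[0,0,0]],[50,[0,0,0],[0,0,0]],[50,[0,0,-0.07],[0,0,0]]]'

```text
clock: 17.23
tcp_pos: [488.9, -108.7, 173.1]
tool_rot: [-0.003, 0.676, 0.737, -0.002]
wrist_force: [0.4, -0.1, 1.1]
grip_width: 48.2
grip_force: 0.0
```

Call:
apply_moves --rows '[[50,[0,0,-0.08],[0,0,0]],[50,[0,0,-0.16],[0,0,0]],[60,[0.05,0,-0.226],[0,0,0]],[60,[0.13,0,-0.226],[0,0,0]],[60,[0.21,0,-0.226],[0,0,0]]]'

```text
clock: 17.65
tcp_pos: [482.6, -4.5, 292.1]
tool_rot: [0.002, 0.677, 0.736, 0.002]
wrist_force: [0.1, 0.2, -1.0]
grip_width: 59.4
grip_force: 0.0
```

Call:
apply_moves --rows '[[60,[0.08,0,0],[0,0,0]],[60,[0.16,0,0],[0,0,0]],[60,[0.24,0,0],[0,0,0]],[60,[0.32,0,0],[0,0,0]],[60,[0.38,0,0],[0,0,0]]]'

```text
clock: 18.07
tcp_pos: [464.7, 188.0, 289.9]
tool_rot: [-0.0, 0.675, 0.737, 0.001]
wrist_force: [1.9, -0.6, -1.2]
grip_width: 60.1
grip_force: 0.0
```

```bash
python3 - <<'E'
from h import *
s=manip.read_state();print(s['tcp_pos'].round(1),s['grip_width'],s['grip_force'])
a=cv2.resize(snap('side','s6')[130:280,200:320],None,fx=3,fy=3)
b=cv2.resize(snap('top','t6')[140:270,150:315],None,fx=2.4,fy=2.4)
h=max(len(a),len(b)); o=np.zeros((h,a.shape[1]+b.shape[1],3),np.uint8); o[:len(a),:a.shape[1]]=a;o[:len(b),a.shape[1]:]=b
cv2.imwrite('pics/c7.png',o[:,:,::-1])
go((545,275.5,290),-2.992+np.pi/2)
E
```

```text
[464.7 188.  289.9] 60.13235856623817 0.0
 shift [0.155, 0.176, -0.0] |d| 117 az 0.964 deg 86.8 q7 -0.34
```

View pics/c7.png

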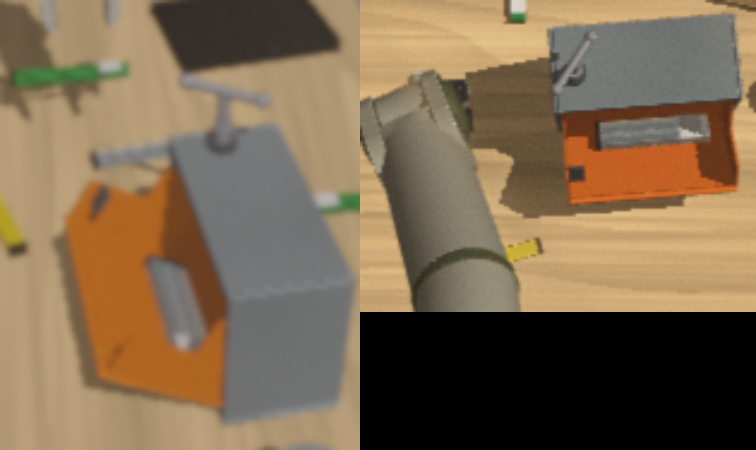

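Both C and A are in the trough. B's near end in the side view hasn't moved, at about (232,182). Rotating for B.

Call:
apply_moves --rows '[[60,[0,0,0],[0,0,-0.07]],[60,[0,0,0],[0,0,-0.145]],[60,[0,0,0],[0,0,-0.22]],[60,[0,0,0],[0,0,-0.295]],[60,[0,0,0],[0,0,-0.37]]]'

```text
clock: 18.58
tcp_pos: [465.5, 183.6, 289.6]
tool_rot: [0.0, 0.434, 0.901, 0.0]
wrist_force: [0.3, -0.8, 0.4]
grip_width: 60.1
grip_force: 0.0
```

Call:
apply_moves --rows '[[60,[0,0,0],[0,0,-0.07]],[60,[0,0,0],[0,0,-0.145]],[60,[0,0,0],[0,0,-0.22]],[60,[0,0,0],[0,0,-0.295]],[60,[0,0,0],[0,0,-0.37]]]'

```text
clock: 19.0
tcp_pos: [465.6, 183.5, 289.7]
tool_rot: [0.0, 0.158, 0.987, -0.0]
wrist_force: [0.3, -0.2, -0.0]
grip_width: 59.8
grip_force: 0.0
```

Call:
apply_moves --rows '[[60,[0,0,0],[0,0,-0.07]],[60,[0,0,0],[0,0,-0.145]],[60,[0,0,0],[0,0,-0.22]],[60,[0,0,0],[0,0,-0.296]],[60,[0,0,0],[0,0,-0.296]]]'

```text
clock: 19.42
tcp_pos: [465.6, 183.4, 289.6]
tool_rot: [0.0, -0.073, 0.997, -0.0]
wrist_force: [-0.6, -0.3, -0.5]
grip_width: 60.0
grip_force: 0.0
```

```bash
python3 - <<'E'
from h import *
go((560,277.5,100),-2.992+np.pi/2)
capture('top')
for r in nets.find_in('top','sleeve1_c'): print((np.array(r['bbox'])*[512,384,512,384]).round(1),r['p'])
E
```

```text
shift [-0.214, 0.159, 0.379] |d| 232 az -0.002 deg -0.2 q7 1.14
```

Call:
apply_moves --rows '[[60,[-0.054,0.04,0],[0,0,0]],[60,[-0.107,0.08,0],[0,0,0]],[60,[-0.16,0.12,0],[0,0,0]],[60,[-0.214,0.159,0.02],[0,0,0]],[60,[-0.214,0.159,0.08],[0,0,0]]]'

```text
clock: 19.93
tcp_pos: [565.6, 284.2, 252.1]
tool_rot: [0.005, -0.07, 0.998, 0.003]
wrist_force: [0.8, 1.4, -0.2]
grip_width: 59.9
grip_force: 0.0
```

Call:
apply_moves --rows '[[60,[0,0,0.08],[0,0,0]],[60,[0,0,0.16],[0,0,0]],[60,[0,0,0.24],[0,0,0]],[60,[0,0,0.3],[0,0,0]],[60,[0,0,0.3],[0,0,0]]]'

```text
clock: 20.35
tcp_pos: [557.5, 276.5, 93.6]
tool_rot: [-0.004, -0.069, 0.998, -0.002]
wrist_force: [-0.2, 0.1, 0.2]
grip_width: 60.4
grip_force: 0.0
```

```bash
python3 - <<'E'
from h import *
go((560,277.5,27.5),-2.992+np.pi/2)
a=snap('side','s7')[155:205,180:290]
for p in((473,265,16),(647,290,16)):print((proj('side',p)-[180,155])*7)
cv2.imwrite('pics/c8.png',cv2.resize(a,None,fx=7,fy=7,interpolation=cv2.INTER_CUBIC)[:,:,::-1])
E
```

```text
shift [-0.006, 0.002, 0.132] |d| 66 az -0.007 deg -0.6 q7 0.98
[350.80001986 187.6843753 ]
[637.16235325 142.93351485]
```

View pics/c8.png

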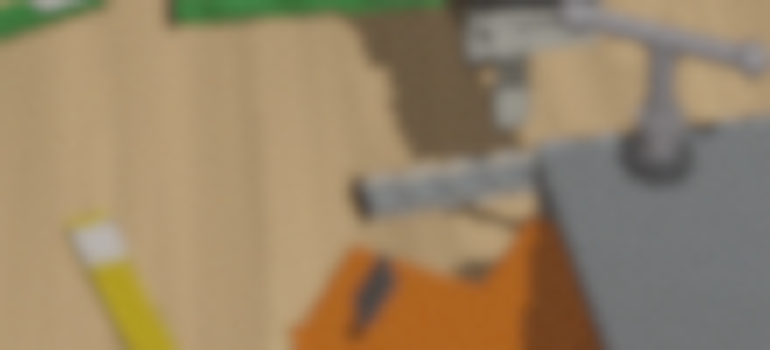

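B's near end is at (360,192), which matches the expected position. Descending.

Call:
apply_moves --rows '[[60,[0,0,0.05],[0,0,0]],[60,[0,0,0.1],[0,0,0]],[60,[0,0,0.143],[0,0,0]],[40,[0,0,0.143],[0,0,0]],[10,[0,0,0.143],[0,0,0]]]'

```text
clock: 20.82
tcp_pos: [560.9, 278.6, 29.1]
tool_rot: [0.0, -0.07, 0.998, -0.0]
wrist_force: [0.1, -0.0, 0.3]
grip_width: 51.1
grip_force: 0.0
```

Call:
apply_moves --rows '[[10,[0,0,0],[0,0,0]],[10,[0,0,0],[0,0,0]],[10,[0,0,0],[0,0,0]],[10,[0,0,0],[0,0,0]],[10,[0,0,0],[0,0,0]]]'

```text
clock: 21.23
tcp_pos: [560.8, 278.6, 29.0]
tool_rot: [0.001, -0.071, 0.997, 0.0]
wrist_force: [-1.2, -0.9, 7.2]
grip_width: 23.6
grip_force: 40.0
```

Call:
apply_moves --rows '[[10,[0,0,0],[0,0,0]],[10,[0,0,0],[0,0,0]],[10,[0,0,-0.03],[0,0,0]],[10,[0,0,-0.08],[0,0,0]],[10,[0,0,-0.14],[0,0,0]]]'

```text
clock: 21.65
tcp_pos: [559.2, 277.9, 97.3]
tool_rot: [-0.001, -0.071, 0.997, -0.001]
wrist_force: [0.5, -0.4, -1.2]
grip_width: 23.7
grip_force: 39.9
```

```bash
python3 - <<'E'
from h import *
s=manip.read_state();print(s['tcp_pos'].round(1),s['grip_width'],s['grip_force'])
go((462,220,290),-2.992+np.pi/2)
E
```

```text
[559.2 277.9  97.3] 23.662412635655564 39.93312478065491
 shift [0.21, -0.087, -0.385] |d| 223 az -0.005 deg -0.4 q7 0.98
```

Gripped. Reversing with rotation +1.036.

Call:
apply_moves --rows '[[10,[0,0,-0.08],[0,0,0]],[10,[0.02,-0.008,-0.155],[0,0,0]],[10,[0.06,-0.025,-0.22],[0,0,0]],[10,[0.1,-0.041,-0.285],[0,0,0]],[10,[0.14,-0.058,-0.35],[0,0,0]]]'

```text
clock: 22.07
tcp_pos: [493.9, 239.1, 274.4]
tool_rot: [0.0, -0.071, 0.997, 0.0]
wrist_force: [-0.1, 0.9, -0.7]
grip_width: 23.8
grip_force: 39.9
```

Call:
apply_moves --rows '[[10,[0.03,-0.01,-0.01],[0,0,0]],[10,[0.07,-0.029,-0.035],[0,0,0]],[10,[0.07,-0.029,-0.035],[0,0,0]]]'

```text
clock: 22.32
tcp_pos: [459.9, 218.5, 292.7]
tool_rot: [0.001, -0.071, 0.997, -0.0]
wrist_force: [0.4, -0.2, -1.3]
grip_width: 23.7
grip_force: 39.9
```

Call:
apply_moves --rows '[[10,[0,0,0],[0,0,0.07]],[10,[0,0,0],[0,0,0.145]],[10,[0,0,0],[0,0,0.22]],[10,[0,0,0],[0,0,0.295]],[10,[0,0,0],[0,0,0.37]]]'

```text
clock: 22.73
tcp_pos: [462.6, 220.5, 290.1]
tool_rot: [0.0, 0.221, 0.975, 0.0]
wrist_force: [-0.4, 0.2, -0.8]
grip_width: 23.6
grip_force: 39.9
```

Call:
apply_moves --rows '[[10,[0,0,0],[0,0,0.07]],[10,[0,0,0],[0,0,0.145]],[10,[0,0,0],[0,0,0.22]],[10,[0,0,0],[0,0,0.295]],[10,[0,0,0],[0,0,0.37]]]'

```text
clock: 23.15
tcp_pos: [462.6, 220.5, 290.0]
tool_rot: [0.0, 0.491, 0.871, -0.0]
wrist_force: [-0.9, 0.4, -0.9]
grip_width: 23.4
grip_force: 39.9
```

Call:
apply_moves --rows '[[10,[0,0,0],[0,0,0.07]],[10,[0,0,0],[0,0,0.145]],[10,[0,0,0],[0,0,0.22]],[10,[0,0,0],[0,0,0.295]],[10,[0,0,0],[0,0,0.295]]]'

```text
clock: 23.57
tcp_pos: [462.5, 220.6, 290.0]
tool_rot: [0.0, 0.678, 0.735, -0.0]
wrist_force: [0.3, 0.5, -1.7]
grip_width: 23.7
grip_force: 39.9
```

```bash
python3 - <<'E'
from h import *
s=manip.read_state();print(s['tcp_pos'].round(1),s['grip_width'],s['grip_force'])
go(hw(-142,-10,141),YAW)
E
```

```text
[462.5 220.6 290. ] 23.72770775381891 39.93501126766205
 shift [-0.631, 0.001, 0.298] |d| 349 az -0.002 deg -0.2 q7 -0.41
```

Call:
apply_moves --rows '[[10,[-0.08,0,0],[0,0,0]],[10,[-0.16,0,0],[0,0,0]],[10,[-0.24,0,0],[0,0,0]],[10,[-0.32,0,0],[0,0,0]],[10,[-0.4,0,0],[0,0,0]]]'

```text
clock: 23.98
tcp_pos: [479.7, 19.5, 290.2]
tool_rot: [0.0, 0.674, 0.739, 0.0]
wrist_force: [2.2, 0.4, -0.6]
grip_width: 23.4
grip_force: 39.9
```

Call:
apply_moves --rows '[[10,[-0.08,0,0],[0,0,0]],[10,[-0.15,0,0],[0,0,0]],[10,[-0.2,0,0.02],[0,0,0]],[10,[-0.225,0,0.07],[0,0,0]],[10,[-0.231,0,0.14],[0,0,0]]]'

```text
clock: 24.4
tcp_pos: [491.5, -97.3, 221.4]
tool_rot: [0.003, 0.676, 0.737, 0.002]
wrist_force: [0.7, 1.2, -0.5]
grip_width: 23.7
grip_force: 39.9
```

Call:
apply_moves --rows '[[10,[0,0,0.06],[0,0,0]],[10,[0,0,0.11],[0,0,0]],[10,[0,0,0.154],[0,0,0]],[10,[0,0,0.154],[0,0,0]],[10,[0,0,0.154],[0,0,0]]]'

```text
clock: 24.82
tcp_pos: [489.4, -94.0, 142.5]
tool_rot: [-0.001, 0.675, 0.738, -0.001]
wrist_force: [-0.2, -0.8, -0.1]
grip_width: 23.4
grip_force: 39.9
```

Call:
apply_moves --rows '[[50,[0,0,0],[0,0,0]],[50,[0,0,0],[0,0,0]],[50,[0,0,0],[0,0,0]],[50,[0,0,0],[0,0,0]],[50,[0,0,-0.07],[0,0,0]]]'

```text
clock: 25.23
tcp_pos: [488.0, -93.3, 175.1]
tool_rot: [-0.003, 0.675, 0.738, -0.002]
wrist_force: [-0.2, -0.1, 0.1]
grip_width: 49.0
grip_force: 0.0
```

Call:
apply_moves --rows '[[0,[0,0,-0.07],[0,0,0]],[0,[0,-0.05,-0.13],[0,0,0]],[0,[0,-0.12,-0.15],[0,0,0]],[0,[0,-0.2,-0.15],[0,0,0]],[0,[0,-0.28,-0.15],[0,0,0]]]'

```text
clock: 25.65
tcp_pos: [349.5, -106.1, 254.2]
tool_rot: [0.001, 0.675, 0.738, 0.001]
wrist_force: [0.3, 0.5, 0.7]
grip_width: 21.3
grip_force: 0.0
```

```bash
python3 - <<'E'
from h import *
s=manip.read_state();print(s['tcp_pos'].round(1),s['grip_width'],s['grip_force'])
a=cv2.resize(snap('side','s8')[130:280,200:320],None,fx=3,fy=3)
b=cv2.resize(snap('top','t8')[90:300,90:315],None,fx=1.9,fy=1.9)
h=max(len(a),len(b)); o=np.zeros((h,a.shape[1]+b.shape[1],3),np.uint8); o[:len(a),:a.shape[1]]=a;o[:len(b),a.shape[1]:]=b
cv2.imwrite('pics/c9.png',o[:,:,::-1])
go(hw(-230,0,90),YAW+np.pi/2)
E
```

```text
[ 349.5 -106.1  254.2] 21.257103000027087 0.0
 shift [0.019, 0.116, 0.327] |d| 174 az -1.0 deg -90.0 q7 0.32
```

View pics/c9.png

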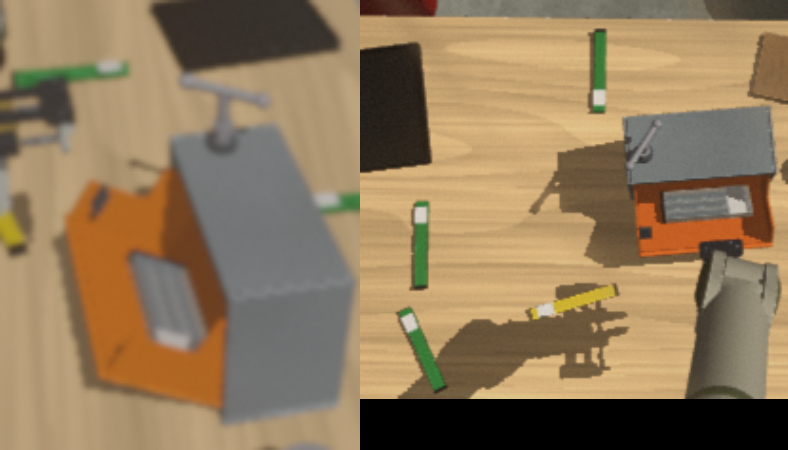

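All three are in the bin and only the green and yellow decoys remain. Next I'll turn the gripper 90° so its narrow side faces the bin, and push it shut.

Call:
apply_moves --rows '[[0,[0,0,0],[0,0,0.07]],[0,[0,0,0],[0,0,0.145]],[0,[0,0,0],[0,0,0.22]],[0,[0,0,0],[0,0,0.295]],[0,[0,0,0],[0,0,0.37]]]'

```text
clock: 26.17
tcp_pos: [350.9, -106.0, 253.7]
tool_rot: [0.0, 0.86, 0.51, 0.001]
wrist_force: [0.2, -0.2, -0.6]
grip_width: 0.3
grip_force: 0.0
```

Call:
apply_moves --rows '[[0,[0,0,0],[0,0,0.07]],[0,[0,0,0],[0,0,0.145]],[0,[0,0,0],[0,0,0.22]],[0,[0,0,0],[0,0,0.295]],[0,[0,0,0],[0,0,0.37]]]'

```text
clock: 26.58
tcp_pos: [350.8, -106.0, 253.6]
tool_rot: [0.0, 0.97, 0.243, 0.001]
wrist_force: [-0.0, 0.7, -0.3]
grip_width: 0.5
grip_force: 0.0
```

Call:
apply_moves --rows '[[0,[0,0,0],[0,0,0.07]],[0,[0,0,0],[0,0,0.145]],[0,[0,0,0],[0,0,0.22]],[0,[0,0,0],[0,0,0.26]],[0,[0,0,0],[0,0,0.26]]]'

```text
clock: 27.0
tcp_pos: [350.8, -105.9, 253.5]
tool_rot: [-0.0, 0.999, 0.042, 0.001]
wrist_force: [-0.3, -0.4, 0.5]
grip_width: 0.3
grip_force: 0.0
```

```bash
python3 - <<'E'
from h import *
s=manip.read_state();print(s['tcp_pos'].round(1),s['grip_width'],s['q'].round(2))
for p in((-220,0,103),): go(hw(*p),YAW+np.pi/2)
q=quat();
for p in((-207,0,103),(-182,0,126),(-160,0,145),(-134,0,158),(-107,0,167),(-80,0,170)): print((q.inv().apply(hw(*p)-hw(-220,0,103))/500).round(3))
E
```

```text
[ 350.8 -105.9  253.5] 0.28690506111142217 [-0.36  0.16  0.58  2.38 -0.15  0.63 -1.14]
 shift [0.121, -0.02, 0.301] |d| 163 az -0.0 deg -0.0 q7 -1.14
[ 0.026 -0.     0.   ]
[ 0.076 -0.    -0.046]
[ 0.12  -0.    -0.084]
[ 0.172 -0.    -0.11 ]
[ 0.226 -0.    -0.128]
[ 0.28  -0.    -0.134]
```

Call:
apply_moves --rows '[[0,[0.025,-0.004,0.07],[0,0,0]],[0,[0.05,-0.008,0.14],[0,0,0]],[0,[0.075,-0.012,0.21],[0,0,0]],[0,[0.1,-0.016,0.27],[0,0,0]],[0,[0.121,-0.02,0.301],[0,0,0]]]'

```text
clock: 27.42
tcp_pos: [410.2, -90.5, 99.9]
tool_rot: [-0.0, 0.999, 0.045, -0.001]
wrist_force: [-0.1, -0.0, 0.5]
grip_width: 0.4
grip_force: 0.0
```

Call:
apply_moves --rows '[[0,[0,0,0],[0,0,0]],[0,[0,0,0],[0,0,0]]]'

```text
clock: 27.58
tcp_pos: [409.5, -91.0, 102.3]
tool_rot: [-0.0, 0.999, 0.044, -0.001]
wrist_force: [-1.2, -0.2, 1.1]
grip_width: 0.5
grip_force: 0.0
```

```bash
python3 - <<'E'
from h import *
go(hw(-220,0,103),YAW+np.pi/2)
s=manip.read_state();print(s['tcp_pos'].round(1),s['q'].round(2))
E
```

```text
shift [0.002, -0.0, -0.001] |d| 1 az 0.002 deg 0.2 q7 -0.83
[409.5 -91.  102.3] [-0.09  0.53  0.25  2.41 -0.54  0.25 -0.83]
```

Call:
apply_moves --rows '[[0,[0.013,0,0],[0,0,0]],[0,[0.026,0,-0.001],[0,0,0]],[0,[0.042,0,-0.016],[0,0,0]],[0,[0.06,0,-0.031],[0,0,0]],[0,[0.076,0,-0.046],[0,0,0]]]'

```text
clock: 28.0
tcp_pos: [441.3, -88.0, 126.6]
tool_rot: [-0.001, 0.999, 0.043, -0.005]
wrist_force: [-23.0, -8.3, 14.6]
grip_width: 0.5
grip_force: 12.0
```

Call:
apply_moves --rows '[[0,[0.015,0,-0.013],[0,0,0]],[0,[0.03,0,-0.026],[0,0,0]],[0,[0.044,0,-0.038],[0,0,0]],[0,[0.061,0,-0.047],[0,0,0]],[0,[0.078,0,-0.056],[0,0,0]]]'

```text
clock: 28.42
tcp_pos: [483.5, -84.0, 155.4]
tool_rot: [-0.001, 0.999, 0.043, -0.002]
wrist_force: [-7.4, 0.0, 4.9]
grip_width: 0.3
grip_force: 3.5
```

Call:
apply_moves --rows '[[0,[0.02,0,-0.01],[0,0,0]],[0,[0.04,0,-0.02],[0,0,0]],[0,[0.06,0,-0.03],[0,0,0]],[0,[0.08,0,-0.032],[0,0,0]],[0,[0.1,0,-0.034],[0,0,0]]]'

```text
clock: 28.83
tcp_pos: [537.3, -79.5, 171.7]
tool_rot: [-0.0, 0.999, 0.044, 0.001]
wrist_force: [-2.5, -0.1, 1.7]
grip_width: 0.4
grip_force: 1.5
```

```bash
python3 - <<'E'
from h import *
go(hw(-76,0,170),YAW+np.pi/2)
s=manip.read_state();print(s['tcp_pos'].round(1),s['wrist_force'].round(1),R.from_euler('z',-YAW).apply(s['tcp_pos']-C).round(1))
E
```

```text
shift [0.033, 0.001, 0.003] |d| 17 az 0.002 deg 0.2 q7 -1.01
[537.3 -79.5 171.7] [-2.5 -0.1  1.7] [-92.5   0.3 171.7]
```

Call:
apply_moves --rows '[[0,[0.006,0,0.002],[0,0,0]],[0,[0.012,0,0.002],[0,0,0]],[0,[0.018,0,0.002],[0,0,0]],[0,[0.018,0,0.002],[0,0,0]]]'

```text
clock: 29.17
tcp_pos: [545.6, -79.0, 169.3]
tool_rot: [0.0, 0.999, 0.043, -0.0]
wrist_force: [0.8, -0.4, -0.6]
grip_width: 0.8
grip_force: 0.0
```

Call:
apply_moves --rows '[[0,[0.004,0,0],[0,0,0]],[0,[0.008,0,0],[0,0,0]],[0,[0.008,0,0],[0,0,0]]]'

```text
clock: 29.42
tcp_pos: [549.4, -78.7, 169.6]
tool_rot: [0.0, 0.999, 0.043, 0.0]
wrist_force: [-1.0, 0.9, -0.3]
grip_width: 0.5
grip_force: 0.5
```

```bash
python3 - <<'E'
from h import *
s=manip.read_state();print(s['tcp_pos'].round(1),s['wrist_force'].round(1),R.from_euler('z',-YAW).apply(s['tcp_pos']-C).round(1))
snap('side','s9')
a=cv2.resize(capture('side')[130:280,200:340],None,fx=4,fy=4,interpolation=cv2.INTER_CUBIC)
cv2.imwrite('pics/c10.png',a[:,:,::-1])
E
```

```text
[549.4 -78.7 169.6] [-1.   0.9 -0.3] [-8.030e+01  1.000e-01  1.696e+02]
```

Call:
apply_moves --rows '[[0,[0.004,0,0],[0,0,0]],[0,[0.008,0,0],[0,0,0]],[0,[0.008,0,0],[0,0,0]]]'

```text
clock: 29.77
tcp_pos: [553.7, -78.3, 169.7]
tool_rot: [0.0, 0.999, 0.044, 0.0]
wrist_force: [-0.9, 0.0, 0.4]
grip_width: 0.7
grip_force: 0.5
```

Call:
apply_moves --rows '[[0,[0.004,0,0],[0,0,0]],[0,[0.008,0,0],[0,0,0]],[0,[0.008,0,0],[0,0,0]]]'

```text
clock: 30.02
tcp_pos: [554.8, -78.2, 169.4]
tool_rot: [-0.001, 0.999, 0.043, -0.002]
wrist_force: [-10.5, -0.8, 7.3]
grip_width: 0.5
grip_force: 5.0
```

Call:
apply_moves --rows '[[0,[0.004,0,0],[0,0,0]],[0,[0.006,0,0],[0,0,0]],[0,[0.006,0,0],[0,0,0]]]'

```text
clock: 30.27
tcp_pos: [554.9, -78.2, 169.2]
tool_rot: [-0.001, 0.999, 0.043, -0.005]
wrist_force: [-19.0, -1.7, 14.6]
grip_width: 0.7
grip_force: 9.4
```

Call:
apply_moves --rows '[[0,[-0.03,0,0],[0,0,0]],[0,[-0.08,0,-0.03],[0,0,0]],[0,[-0.13,0,-0.1],[0,0,0]],[40,[-0.17,0,-0.17],[0,0,0]],[40,[-0.17,0,-0.25],[0,0,0]]]'

```text
clock: 30.68
tcp_pos: [471.2, -85.9, 294.9]
tool_rot: [-0.0, 0.999, 0.042, -0.002]
wrist_force: [0.4, 0.3, -0.5]
grip_width: 9.8
grip_force: 0.0
```

Call:
apply_moves --rows '[[40,[0,0,-0.05],[0,0,0]],[40,[0,0.05,-0.12],[0,0,0]],[40,[0,0.1,-0.12],[0,0,0]],[40,[0,0.1,-0.12],[0,0,0]]]'

```text
clock: 31.02
tcp_pos: [481.2, -139.1, 357.4]
tool_rot: [0.001, 0.999, 0.042, 0.003]
wrist_force: [0.3, -0.4, -0.6]
grip_width: 36.0
grip_force: 0.0
```

```bash
python3 - <<'E'
from h import *
s=manip.read_state();print(s['tcp_pos'].round(1),s['q'].round(2))
a=cv2.resize(snap('side','s10')[130:280,200:330],None,fx=3,fy=3,interpolation=cv2.INTER_CUBIC)
b=cv2.resize(snap('top','t10')[130:240,215:315],None,fx=4,fy=4,interpolation=cv2.INTER_CUBIC)
h=max(len(a),len(b)); o=np.zeros((h,a.shape[1]+b.shape[1],3),np.uint8); o[:len(a),:a.shape[1]]=a;o[:len(b),a.shape[1]:]=b
cv2.imwrite('pics/c10.png',o[:,:,::-1])
go((612,31,320),-0.554+np.pi/2)
E
```

```text
[ 481.2 -139.1  357.4] [-0.38  0.23  0.68  1.99 -0.17  0.97 -1.1 ]
 shift [0.291, -0.309, 0.07] |d| 215 az 0.407 deg 36.6 q7 -1.1
```

View pics/c10.png

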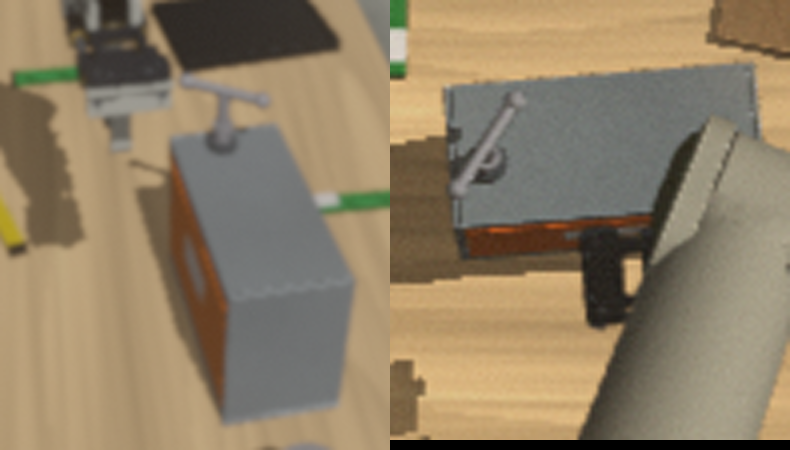

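The bin is flush and shut. Bar ends are at (517,99) and (458,187) in the right half of the picture. I'll pre-rotate by -1.593 so there's room for a full clockwise half turn.

Call:
apply_moves --rows '[[50,[0,0,0],[0,0,-0.075]],[50,[0,0,0],[0,0,-0.15]],[50,[0,0,0],[0,0,-0.23]],[50,[0,0,0],[0,0,-0.31]],[50,[0,0,0],[0,0,-0.385]]]'

```text
clock: 31.53
tcp_pos: [479.8, -133.6, 353.7]
tool_rot: [-0.0, 0.939, 0.343, -0.001]
wrist_force: [0.9, 0.1, 0.0]
grip_width: 50.2
grip_force: 0.0
```

Call:
apply_moves --rows '[[50,[0,0,0],[0,0,-0.075]],[50,[0,0,0],[0,0,-0.15]],[50,[0,0,0],[0,0,-0.23]],[50,[0,0,0],[0,0,-0.31]],[50,[0,0,0],[0,0,-0.385]]]'

```text
clock: 31.95
tcp_pos: [479.8, -133.6, 353.7]
tool_rot: [-0.001, 0.795, 0.607, -0.0]
wrist_force: [0.1, 0.3, 0.1]
grip_width: 49.9
grip_force: 0.0
```

Call:
apply_moves --rows '[[50,[0,0,0],[0,0,-0.075]],[50,[0,0,0],[0,0,-0.15]],[50,[0,0,0],[0,0,-0.23]],[50,[0,0,0],[0,0,-0.31]],[50,[0,0,0],[0,0,-0.385]]]'

```text
clock: 32.37
tcp_pos: [479.8, -133.6, 353.7]
tool_rot: [-0.001, 0.578, 0.816, -0.0]
wrist_force: [-0.7, 0.5, 0.1]
grip_width: 50.1
grip_force: 0.0
```

Call:
apply_moves --rows '[[50,[0,0,0],[0,0,-0.075]],[50,[0,0,0],[0,0,-0.15]],[50,[0,0,0],[0,0,-0.23]],[50,[0,0,0],[0,0,-0.31]],[50,[0,0,0],[0,0,-0.385]]]'

```text
clock: 32.78
tcp_pos: [479.8, -133.6, 353.7]
tool_rot: [-0.001, 0.309, 0.951, 0.0]
wrist_force: [0.3, 0.7, -0.7]
grip_width: 50.1
grip_force: 0.0
```

```bash
python3 - <<'E'
from h import *
P=lambda u,v,z: ray('top',215+(u-390+.5)/4-.5,130+(v+.5)/4-.5,z)
a,b=P(517,99,263),P(458,187,263);print(a.round(1),b.round(1),((a+b)/2).round(1),np.arctan2(*(a-b)[1::-1]))
Q=lambda u,v,z: ray('side',200+(u+.5)/3-.5,130+(v+.5)/3-.5,z)
a,b=Q(188,79,263),Q(263,99,263);print(a.round(1),b.round(1),((a+b)/2).round(1),np.arctan2(*(b-a)[1::-1]))
s=manip.read_state();print(s['tcp_pos'].round(1),s['q'].round(2))
go((612,31,320),-0.554+np.pi/2)
E
```

```text
[651.8   6.5 263. ] [575.3  55.  263. ] [613.5  30.7 263. ] -0.5650429186797766
[576.6  61.  263. ] [652.   11.9 263. ] [614.3  36.4 263. ] -0.5779449118533221
[ 479.8 -133.6  353.7] [-0.02  0.2   0.22  1.98 -0.05  0.97  1.17]
 shift [-0.021, 0.422, 0.067] |d| 214 az -0.047 deg -4.2 q7 1.17
```

Call:
apply_moves --rows '[[50,[-0.004,0.08,0.013],[0,0,-0.01]],[50,[-0.008,0.16,0.026],[0,0,-0.02]],[50,[-0.012,0.24,0.04],[0,0,-0.03]],[50,[-0.016,0.32,0.053],[0,0,-0.037]],[50,[-0.02,0.4,0.067],[0,0,-0.037]]]'

```text
clock: 33.2
tcp_pos: [607.2, 23.0, 319.8]
tool_rot: [-0.001, 0.284, 0.959, 0.0]
wrist_force: [0.9, -0.7, 0.3]
grip_width: 50.2
grip_force: 0.0
```

Call:
apply_moves --rows '[[50,[0,0.025,0],[0,0,0]],[50,[0,0.025,0],[0,0,0]],[50,[0,0.025,0],[0,0,0]]]'

```text
clock: 33.45
tcp_pos: [612.9, 31.8, 319.8]
tool_rot: [-0.001, 0.284, 0.959, -0.001]
wrist_force: [0.5, -1.5, 0.1]
grip_width: 50.0
grip_force: 0.0
```

```bash
python3 - <<'E'
from h import *
go((613,32.5,281),-0.57+np.pi/2)
b=snap('side','s11')[125:195,235:320]
cv2.imwrite('pics/c11.png',cv2.resize(b,None,fx=7,fy=7,interpolation=cv2.INTER_CUBIC)[:,:,::-1])
E
```

```text
shift [0.001, 0.001, 0.078] |d| 39 az -0.003 deg -0.3 q7 0.92
```

View pics/c11.png

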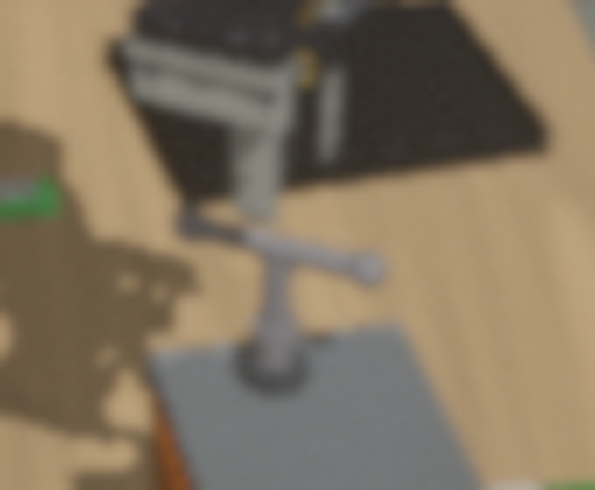

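The fingers straddle the bar, near finger at (260,180) and far finger at (330,130). Descending and gripping.

Call:
apply_moves --rows '[[50,[0,0,0.04],[0,0,0]],[50,[0,0,0.077],[0,0,0]],[50,[0,0,0.077],[0,0,0]],[5,[0,0,0.077],[0,0,0]],[5,[0,0,0.077],[0,0,0]]]' --newtons 45

```text
clock: 33.92
tcp_pos: [613.5, 29.7, 283.8]
tool_rot: [0.0, 0.285, 0.958, 0.0]
wrist_force: [0.3, 0.0, 0.3]
grip_width: 41.0
grip_force: 0.0
```

Call:
apply_moves --rows '[[5,[0,0,0],[0,0,0]],[5,[0,0,0],[0,0,0]],[5,[0,0,0],[0,0,0]],[5,[0,0,0],[0,0,0]],[5,[0,0,0],[0,0,0]]]'

```text
clock: 34.33
tcp_pos: [614.1, 31.4, 283.3]
tool_rot: [0.001, 0.284, 0.959, 0.001]
wrist_force: [1.6, 1.4, 2.6]
grip_width: 11.3
grip_force: 45.0
```

Call:
apply_moves --rows '[[5,[0,0,0],[0,0,0]],[5,[0,0,0],[0,0,0]],[5,[0,0,0],[0,0,0]]]'

```text
clock: 34.58
tcp_pos: [614.1, 31.2, 283.2]
tool_rot: [0.001, 0.284, 0.959, 0.001]
wrist_force: [2.2, 3.7, 5.0]
grip_width: 11.5
grip_force: 45.0
```

```bash
python3 - <<'E'
from h import *
s=manip.read_state();print(s['tcp_pos'].round(1),s['grip_width'],s['wrist_force'].round(1),s['moment'].round(2),s['q'].round(2))
E
```

```text
[614.1  31.2 283.2] 11.52623060924453 [2.2 3.7 5. ] [ 0.81 -0.42  0.03] [-0.24  0.43  0.13  1.83 -0.07  0.89  0.92]
```

Bar gripped (11.5 mm). First stroke.

Call:
apply_moves --rows '[[5,[0,0,0],[0,0,0.07]],[5,[0,0,0],[0,0,0.15]],[5,[0,0,0.001],[0,0,0.23]],[5,[0,0,0.001],[0,0,0.31]],[5,[0,0,0.001],[0,0,0.39]]]'

```text
clock: 35.0
tcp_pos: [613.1, 30.3, 282.6]
tool_rot: [-0.0, 0.562, 0.827, -0.0]
wrist_force: [-1.5, 0.3, 6.3]
grip_width: 11.6
grip_force: 45.1
```

Call:
apply_moves --rows '[[5,[0,0,0],[0,0,0.078]],[5,[0,0,0],[0,0,0.156]],[5,[0,0,0.001],[0,0,0.234]],[5,[0,0,0.001],[0,0,0.312]],[5,[0,0,0.001],[0,0,0.39]]]'

```text
clock: 35.42
tcp_pos: [611.9, 30.2, 282.0]
tool_rot: [-0.001, 0.785, 0.619, -0.001]
wrist_force: [-5.7, 1.3, 9.5]
grip_width: 11.5
grip_force: 45.1
```

```bash
python3 - <<'E'
from h import *
s=manip.read_state();print(s['tcp_pos'].round(1),s['grip_width'],s['wrist_force'].round(1),s['moment'].round(2),s['q'].round(2))
b=snap('top','t12')
E
```

```text
[611.9  30.2 282. ] 11.471884642016827 [-5.7  1.3  9.5] [0.26 1.48 0.14] [-0.46  0.45  0.47  1.84 -0.26  0.91 -0.11]
```

Call:
apply_moves --rows '[[5,[0,0,0],[0,0,0.078]],[5,[0,0,0.001],[0,0,0.156]],[5,[0,0,0.001],[0,0,0.234]],[5,[0,0,0.002],[0,0,0.312]],[5,[0,0,0.002],[0,0,0.39]]]'

```text
clock: 35.88
tcp_pos: [611.1, 30.8, 281.3]
tool_rot: [-0.002, 0.935, 0.354, -0.002]
wrist_force: [-9.8, 3.9, 14.5]
grip_width: 11.5
grip_force: 45.1
```

Call:
apply_moves --rows '[[5,[0,0,0],[0,0,0.078]],[5,[0,0,0.001],[0,0,0.156]],[5,[0,0,0.001],[0,0,0.234]],[5,[0,0,0.001],[0,0,0.312]],[5,[0,0,0.001],[0,0,0.39]]]'

```text
clock: 36.3
tcp_pos: [610.7, 31.8, 280.7]
tool_rot: [-0.002, 0.998, 0.056, -0.003]
wrist_force: [-11.4, 5.7, 16.7]
grip_width: 11.8
grip_force: 45.1
```

Call:
apply_moves --rows '[[5,[0,0,0],[0,0,0.078]],[5,[0,0,0.001],[0,0,0.156]],[5,[0,0,0.001],[0,0,0.234]],[5,[0,0,0.001],[0,0,0.312]],[5,[0,0,0.001],[0,0,0.39]]]'

```text
clock: 36.72
tcp_pos: [610.9, 33.0, 280.1]
tool_rot: [-0.002, 0.969, -0.248, -0.003]
wrist_force: [-10.5, 10.2, 16.1]
grip_width: 11.5
grip_force: 45.1
```

Call:
apply_moves --rows '[[5,[0,0,0],[0,0,0.05]],[5,[0,0,0],[0,0,0.05]]]'

```text
clock: 36.88
tcp_pos: [611.1, 33.1, 279.9]
tool_rot: [-0.002, 0.958, -0.285, -0.003]
wrist_force: [-11.4, 10.6, 18.4]
grip_width: 11.8
grip_force: 45.0
```

```bash
python3 - <<'E'
from h import *
s=manip.read_state();print(s['tcp_pos'].round(1),s['grip_width'],s['wrist_force'].round(1),s['moment'].round(2),s['q'].round(2))
y=quat().apply([0,1,0]);print(np.arctan2(y[1],y[0]))
E
```

```text
[611.1  33.1 279.9] 11.838670730440136 [-11.4  10.6  18.4] [2.52 2.76 0.1 ] [-0.77  0.62  1.03  1.86 -0.62  1.03 -1.63]
-2.1490198639705955
```

Call:
apply_moves --rows '[[45,[0,0,0],[0,0,0]],[45,[0,0,0],[0,0,0]],[45,[0,0,0],[0,0,0]],[45,[0,0,0],[0,0,0]],[45,[0,0,-0.02],[0,0,0]]]'

```text
clock: 37.3
tcp_pos: [612.5, 30.4, 288.4]
tool_rot: [0.001, 0.959, -0.284, -0.001]
wrist_force: [-0.9, 0.6, -0.5]
grip_width: 40.1
grip_force: 0.0
```

Call:
apply_moves --rows '[[45,[0,0,-0.05],[0,0,0]],[45,[0,0,-0.05],[0,0,-0.078]],[45,[0,0,-0.05],[0,0,-0.156]],[45,[0,0,-0.05],[0,0,-0.234]],[45,[0,0,-0.05],[0,0,-0.312]]]'

```text
clock: 37.72
tcp_pos: [613.5, 30.1, 315.5]
tool_rot: [0.0, 0.999, -0.04, 0.0]
wrist_force: [-1.4, 0.3, -0.1]
grip_width: 45.2
grip_force: 0.0
```

Call:
apply_moves --rows '[[45,[0,0,0],[0,0,-0.078]],[45,[0,0,0],[0,0,-0.156]],[45,[0,0,0],[0,0,-0.234]],[45,[0,0,0],[0,0,-0.312]],[45,[0,0,0],[0,0,-0.39]]]'

```text
clock: 38.13
tcp_pos: [613.6, 29.9, 315.4]
tool_rot: [0.0, 0.965, 0.263, 0.0]
wrist_force: [-0.9, 0.3, -0.5]
grip_width: 44.9
grip_force: 0.0
```

Call:
apply_moves --rows '[[45,[0,0,0],[0,0,-0.078]],[45,[0,0,0],[0,0,-0.156]],[45,[0,0,0],[0,0,-0.234]],[45,[0,0,0],[0,0,-0.312]],[45,[0,0,0],[0,0,-0.39]]]'

```text
clock: 38.55
tcp_pos: [613.6, 29.8, 315.4]
tool_rot: [0.0, 0.84, 0.542, 0.0]
wrist_force: [-1.6, 0.7, 0.2]
grip_width: 44.9
grip_force: 0.0
```

Call:
apply_moves --rows '[[45,[0,0,0],[0,0,-0.078]],[45,[0,0,0],[0,0,-0.156]],[45,[0,0,0],[0,0,-0.234]],[45,[0,0,0],[0,0,-0.312]],[45,[0,0,0],[0,0,-0.39]]]'

```text
clock: 38.97
tcp_pos: [613.6, 29.7, 315.3]
tool_rot: [0.0, 0.638, 0.77, -0.0]
wrist_force: [0.5, 0.1, -1.3]
grip_width: 45.2
grip_force: 0.0
```

Call:
apply_moves --rows '[[45,[0,0,0],[0,0,-0.078]],[45,[0,0,0],[0,0,-0.156]],[45,[0,0,0],[0,0,-0.234]],[45,[0,0,0],[0,0,-0.312]],[45,[0,0,0],[0,0,-0.39]]]'

```text
clock: 39.38
tcp_pos: [613.6, 29.7, 315.3]
tool_rot: [0.0, 0.376, 0.927, -0.0]
wrist_force: [0.6, 0.7, -0.9]
grip_width: 44.8
grip_force: 0.0
```

Call:
apply_moves --rows '[[45,[0,0,0],[0,0,-0.078]],[45,[0,0,0],[0,0,-0.118]],[45,[0,0,0],[0,0,-0.118]],[45,[0,0,0],[0,0,-0.118]]]'

```text
clock: 39.72
tcp_pos: [613.6, 29.8, 315.1]
tool_rot: [0.0, 0.293, 0.956, -0.0]
wrist_force: [-0.2, 0.4, -0.2]
grip_width: 45.1
grip_force: 0.0
```

```bash
python3 - <<'E'
from h import *
go((612.6,32.2,279.5),-0.57+np.pi/2)
P=np.array([612.6,32.2,263])
im=snap('top','t13'); u,v=proj('top',P).astype(int); print(u,v)
b=cv2.resize(im[v-30:v+30,u-40:u+40],None,fx=6,fy=6,interpolation=cv2.INTER_CUBIC)
a=cv2.resize(snap('side','s13')[125:195,235:320],None,fx=5,fy=5,interpolation=cv2.INTER_CUBIC)
o=np.zeros((max(len(a),len(b)),a.shape[1]+b.shape[1]-120,3),np.uint8);o[:len(a),:a.shape[1]]=a;o[:len(b),a.shape[1]:]=b[:,60:-60]
cv2.imwrite('pics/c12.png',o[:,:,::-1])
E
```

```text
shift [0.004, 0.003, 0.071] |d| 36 az -0.015 deg -1.4 q7 0.92
238 165
```

View pics/c12.png

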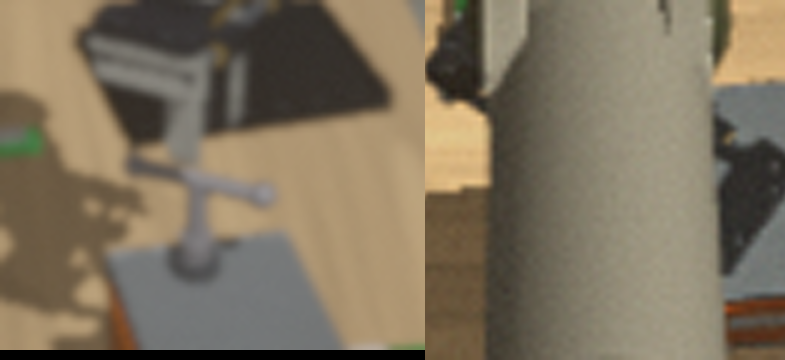

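The side view shows the bar back in its original orientation, left end at (135,160) and right end at (262,192). Second stroke.

Call:
apply_moves --rows '[[45,[0.004,0.003,0.03],[0,0,-0.012]],[45,[0.004,0.003,0.07],[0,0,-0.012]],[45,[0.004,0.003,0.07],[0,0,-0.012]],[5,[0.004,0.003,0.07],[0,0,-0.012]],[5,[0.004,0.003,0.07],[0,0,-0.012]]]'

```text
clock: 40.23
tcp_pos: [613.0, 32.9, 280.4]
tool_rot: [0.0, 0.282, 0.959, -0.0]
wrist_force: [0.4, -0.5, -0.6]
grip_width: 36.0
grip_force: 0.0
```

Call:
apply_moves --rows '[[5,[0,0,0],[0,0,0]],[5,[0,0,0],[0,0,0]],[5,[0,0,0],[0,0,0]],[5,[0,0,0],[0,0,0]],[5,[0,0,0],[0,0,0]]]'

```text
clock: 40.65
tcp_pos: [612.9, 32.9, 280.2]
tool_rot: [0.0, 0.282, 0.959, 0.0]
wrist_force: [-0.6, -1.4, 4.1]
grip_width: 11.6
grip_force: 45.0
```

Call:
apply_moves --rows '[[5,[0,0,0],[0,0,0]],[5,[0,0,0],[0,0,0.07]],[5,[0,0,0],[0,0,0.15]],[5,[0,0,0.001],[0,0,0.23]],[5,[0,0,0.001],[0,0,0.31]]]'

```text
clock: 41.07
tcp_pos: [612.7, 32.6, 279.8]
tool_rot: [0.0, 0.507, 0.862, 0.0]
wrist_force: [-1.8, -0.3, 5.2]
grip_width: 11.6
grip_force: 45.1
```

Call:
apply_moves --rows '[[5,[0,0,0],[0,0,0.078]],[5,[0,0,0],[0,0,0.156]],[5,[0,0,0.001],[0,0,0.234]],[5,[0,0,0.001],[0,0,0.312]],[5,[0,0,0.001],[0,0,0.39]]]'

```text
clock: 41.48
tcp_pos: [612.3, 32.5, 279.2]
tool_rot: [-0.0, 0.743, 0.669, -0.0]
wrist_force: [-2.2, -1.9, 5.7]
grip_width: 11.7
grip_force: 45.1
```

Call:
apply_moves --rows '[[5,[0,0,0],[0,0,0.078]],[5,[0,0,0],[0,0,0.156]],[5,[0,0,0.001],[0,0,0.234]],[5,[0,0,0.001],[0,0,0.312]],[5,[0,0,0.001],[0,0,0.39]]]'

```text
clock: 41.9
tcp_pos: [611.8, 32.6, 278.6]
tool_rot: [-0.0, 0.91, 0.414, -0.001]
wrist_force: [-4.5, -0.2, 6.1]
grip_width: 11.6
grip_force: 45.2
```

Call:
apply_moves --rows '[[5,[0,0,0],[0,0,0.078]],[5,[0,0,0],[0,0,0.156]],[5,[0,0,0.001],[0,0,0.234]],[5,[0,0,0.001],[0,0,0.312]],[5,[0,0,0.001],[0,0,0.39]]]'

```text
clock: 42.32
tcp_pos: [611.6, 33.0, 278.0]
tool_rot: [-0.001, 0.993, 0.12, -0.001]
wrist_force: [-6.4, 0.8, 6.7]
grip_width: 11.6
grip_force: 45.2
```

Call:
apply_moves --rows '[[5,[0,0,0],[0,0,0.078]],[5,[0,0,0],[0,0,0.156]],[5,[0,0,0.001],[0,0,0.234]],[5,[0,0,0.001],[0,0,0.312]],[5,[0,0,0.001],[0,0,0.39]]]'

```text
clock: 42.73
tcp_pos: [611.5, 33.4, 277.4]
tool_rot: [-0.001, 0.983, -0.184, -0.001]
wrist_force: [-5.9, 0.8, 7.3]
grip_width: 11.8
grip_force: 45.2
```

Call:
apply_moves --rows '[[5,[0,0,0],[0,0,0.07]],[5,[0,0,0],[0,0,0.13]],[5,[0,0,0],[0,0,0.13]]]'

```text
clock: 42.98
tcp_pos: [611.7, 33.6, 277.2]
tool_rot: [-0.0, 0.959, -0.283, -0.001]
wrist_force: [-7.1, 2.0, 9.1]
grip_width: 11.9
grip_force: 45.1
```

```bash
python3 - <<'E'
from h import *
s=manip.read_state();print(s['tcp_pos'].round(1),s['grip_width'],s['wrist_force'].round(1),s['moment'].round(2),s['q'].round(2))
y=quat().apply([0,1,0]);print(np.arctan2(y[1],y[0]))
E
```

```text
[611.7  33.6 277.2] 11.862073294642144 [-7.1  2.   9.1] [0.58 1.63 0.09] [-0.79  0.64  1.07  1.87 -0.65  1.04 -1.6 ]
-2.1455651847387096
```

Second half turn done. Returning.

Call:
apply_moves --rows '[[45,[0,0,0],[0,0,0]],[45,[0,0,0],[0,0,0]],[45,[0,0,0],[0,0,0]],[45,[0,0,0],[0,0,0]],[45,[0,0,-0.02],[0,0,0]]]'

```text
clock: 43.4
tcp_pos: [611.9, 33.3, 286.0]
tool_rot: [0.0, 0.96, -0.281, -0.001]
wrist_force: [-0.7, -0.5, -0.7]
grip_width: 40.4
grip_force: 0.0
```

Call:
apply_moves --rows '[[45,[0,0,-0.05],[0,0,0]],[45,[0,0,-0.05],[0,0,-0.078]],[45,[0,0,-0.05],[0,0,-0.156]],[45,[0,0,-0.05],[0,0,-0.234]],[45,[0,0,-0.05],[0,0,-0.312]]]'

```text
clock: 43.82
tcp_pos: [612.8, 32.8, 313.1]
tool_rot: [0.0, 0.999, -0.037, 0.0]
wrist_force: [0.3, -0.4, -0.1]
grip_width: 45.0
grip_force: 0.0
```

Call:
apply_moves --rows '[[45,[0,0,0],[0,0,-0.078]],[45,[0,0,0],[0,0,-0.156]],[45,[0,0,0],[0,0,-0.234]],[45,[0,0,0],[0,0,-0.312]],[45,[0,0,0],[0,0,-0.39]]]'

```text
clock: 44.23
tcp_pos: [612.8, 32.6, 313.0]
tool_rot: [0.0, 0.964, 0.266, 0.0]
wrist_force: [-0.5, 0.3, 0.2]
grip_width: 44.7
grip_force: 0.0
```

Call:
apply_moves --rows '[[45,[0,0,0],[0,0,-0.078]],[45,[0,0,0],[0,0,-0.156]],[45,[0,0,0],[0,0,-0.234]],[45,[0,0,0],[0,0,-0.312]],[45,[0,0,0],[0,0,-0.39]]]'

```text
clock: 44.65
tcp_pos: [612.8, 32.5, 313.0]
tool_rot: [0.0, 0.839, 0.544, 0.0]
wrist_force: [-0.9, 0.0, -0.6]
grip_width: 44.7
grip_force: 0.0
```

Call:
apply_moves --rows '[[45,[0,0,0],[0,0,-0.078]],[45,[0,0,0],[0,0,-0.156]],[45,[0,0,0],[0,0,-0.234]],[45,[0,0,0],[0,0,-0.312]],[45,[0,0,0],[0,0,-0.39]]]'

```text
clock: 45.07
tcp_pos: [612.9, 32.5, 313.0]
tool_rot: [0.001, 0.636, 0.772, 0.0]
wrist_force: [-1.4, -0.2, -0.0]
grip_width: 44.9
grip_force: 0.0
```

Call:
apply_moves --rows '[[45,[0,0,0],[0,0,-0.078]],[45,[0,0,0],[0,0,-0.156]],[45,[0,0,0],[0,0,-0.234]],[45,[0,0,0],[0,0,-0.312]],[45,[0,0,0],[0,0,-0.39]]]'

```text
clock: 45.48
tcp_pos: [612.8, 32.4, 313.0]
tool_rot: [0.001, 0.373, 0.928, -0.0]
wrist_force: [-0.3, 0.8, -0.6]
grip_width: 44.8
grip_force: 0.0
```

Call:
apply_moves --rows '[[45,[0,0,0],[0,0,-0.078]],[45,[0,0,0],[0,0,-0.118]],[45,[0,0,0],[0,0,-0.118]],[45,[0,0,0],[0,0,-0.118]]]'

```text
clock: 45.82
tcp_pos: [612.8, 32.4, 312.7]
tool_rot: [0.0, 0.29, 0.957, 0.0]
wrist_force: [0.5, -0.0, 1.0]
grip_width: 44.8
grip_force: 0.0
```

```bash
python3 - <<'E'
from h import *
go((612.3,33,276.5),-0.57+np.pi/2)
E
```

```text
shift [0.002, 0.0, 0.072] |d| 36 az -0.012 deg -1.1 q7 0.94
```

Third stroke, and the return.

Call:
apply_moves --rows '[[45,[0.002,0,0.03],[0,0,-0.01]],[45,[0.002,0,0.071],[0,0,-0.01]],[45,[0.002,0,0.071],[0,0,-0.01]],[5,[0.002,0,0.071],[0,0,-0.01]],[5,[0.002,0,0.071],[0,0,-0.01]]]'

```text
clock: 46.23
tcp_pos: [612.2, 33.4, 277.5]
tool_rot: [0.0, 0.282, 0.96, -0.0]
wrist_force: [0.5, -0.8, 1.0]
grip_width: 36.1
grip_force: 0.0
```

Call:
apply_moves --rows '[[5,[0,0,0],[0,0,0]],[5,[0,0,0],[0,0,0]],[5,[0,0,0],[0,0,0]],[5,[0,0,0],[0,0,0]],[5,[0,0,0],[0,0,0]]]'

```text
clock: 46.65
tcp_pos: [612.0, 33.4, 277.3]
tool_rot: [0.0, 0.281, 0.96, 0.0]
wrist_force: [-1.4, -0.7, 3.5]
grip_width: 11.4
grip_force: 45.0
```

Call:
apply_moves --rows '[[5,[0,0,0],[0,0,0]],[5,[0,0,0],[0,0,0.07]],[5,[0,0,0],[0,0,0.15]],[5,[0,0,0.001],[0,0,0.23]],[5,[0,0,0.001],[0,0,0.31]]]'

```text
clock: 47.07
tcp_pos: [612.0, 33.4, 276.8]
tool_rot: [0.0, 0.506, 0.863, 0.0]
wrist_force: [-1.3, -0.7, 4.1]
grip_width: 11.6
grip_force: 45.1
```

Call:
apply_moves --rows '[[5,[0,0,0],[0,0,0.078]],[5,[0,0,0],[0,0,0.156]],[5,[0,0,0.001],[0,0,0.234]],[5,[0,0,0.001],[0,0,0.312]],[5,[0,0,0.001],[0,0,0.39]]]'

```text
clock: 47.48
tcp_pos: [612.0, 33.3, 276.2]
tool_rot: [0.0, 0.742, 0.67, 0.0]
wrist_force: [-1.5, -0.7, 3.3]
grip_width: 12.0
grip_force: 45.1
```

Call:
apply_moves --rows '[[5,[0,0,0],[0,0,0.078]],[5,[0,0,0],[0,0,0.156]],[5,[0,0,0.001],[0,0,0.234]],[5,[0,0,0.001],[0,0,0.312]],[5,[0,0,0.001],[0,0,0.39]]]'

```text
clock: 47.9
tcp_pos: [611.9, 33.3, 275.7]
tool_rot: [0.0, 0.91, 0.415, 0.0]
wrist_force: [-1.4, -0.7, 3.8]
grip_width: 11.6
grip_force: 45.1
```

Call:
apply_moves --rows '[[5,[0,0,0],[0,0,0.078]],[5,[0,0,0],[0,0,0.156]],[5,[0,0,0.001],[0,0,0.234]],[5,[0,0,0.001],[0,0,0.312]],[5,[0,0,0.001],[0,0,0.39]]]'

```text
clock: 48.32
tcp_pos: [611.8, 33.4, 275.1]
tool_rot: [-0.0, 0.993, 0.121, 0.0]
wrist_force: [-1.3, -0.7, 2.9]
grip_width: 11.7
grip_force: 45.1
```

Call:
apply_moves --rows '[[5,[0,0,0],[0,0,0.078]],[5,[0,0,0],[0,0,0.156]],[5,[0,0,0.001],[0,0,0.234]],[5,[0,0,0.001],[0,0,0.312]],[5,[0,0,0.001],[0,0,0.39]]]'

```text
clock: 48.73
tcp_pos: [611.7, 33.5, 274.5]
tool_rot: [-0.0, 0.983, -0.183, 0.0]
wrist_force: [-1.8, -1.1, 3.9]
grip_width: 11.6
grip_force: 45.2
```

Call:
apply_moves --rows '[[5,[0,0,0],[0,0,0.07]],[5,[0,0,0],[0,0,0.13]],[5,[0,0,0],[0,0,0.13]]]'

```text
clock: 48.98
tcp_pos: [611.9, 33.5, 274.3]
tool_rot: [0.0, 0.959, -0.282, 0.0]
wrist_force: [-2.2, -0.2, 5.6]
grip_width: 11.9
grip_force: 45.1
```

```bash
python3 - <<'E'
from h import *
s=manip.read_state();print(s['tcp_pos'].round(1),s['grip_width'],s['wrist_force'].round(1),s['moment'].round(2))
y=quat().apply([0,1,0]);print(np.arctan2(y[1],y[0]))
E
```

```text
[611.9  33.5 274.3] 11.898234489450916 [-2.2 -0.2  5.6] [ 0.1   0.61 -0.01]
-2.1434843974050555
```

Call:
apply_moves --rows '[[45,[0,0,0],[0,0,0]],[45,[0,0,0],[0,0,0]],[45,[0,0,0],[0,0,0]],[45,[0,0,0],[0,0,0]],[45,[0,0,-0.02],[0,0,0]]]'

```text
clock: 49.4
tcp_pos: [611.0, 33.9, 283.0]
tool_rot: [0.0, 0.96, -0.28, -0.001]
wrist_force: [0.1, 0.4, -0.6]
grip_width: 40.6
grip_force: 0.0
```

Call:
apply_moves --rows '[[45,[0,0,-0.05],[0,0,0]],[45,[0,0,-0.05],[0,0,-0.078]],[45,[0,0,-0.05],[0,0,-0.156]],[45,[0,0,-0.05],[0,0,-0.234]],[45,[0,0,-0.05],[0,0,-0.312]]]'

```text
clock: 49.82
tcp_pos: [611.9, 33.4, 310.1]
tool_rot: [-0.0, 0.999, -0.036, 0.0]
wrist_force: [0.3, 0.4, -1.0]
grip_width: 45.0
grip_force: 0.0
```

Call:
apply_moves --rows '[[45,[0,0,0],[0,0,-0.078]],[45,[0,0,0],[0,0,-0.156]],[45,[0,0,0],[0,0,-0.234]],[45,[0,0,0],[0,0,-0.312]],[45,[0,0,0],[0,0,-0.39]]]'

```text
clock: 50.23
tcp_pos: [611.9, 33.2, 310.0]
tool_rot: [0.0, 0.964, 0.267, 0.0]
wrist_force: [0.6, 0.4, -0.0]
grip_width: 45.1
grip_force: 0.0
```

Call:
apply_moves --rows '[[45,[0,0,0],[0,0,-0.078]],[45,[0,0,0],[0,0,-0.156]],[45,[0,0,0],[0,0,-0.234]],[45,[0,0,0],[0,0,-0.312]],[45,[0,0,0],[0,0,-0.39]]]'

```text
clock: 50.65
tcp_pos: [611.9, 33.1, 310.0]
tool_rot: [0.0, 0.838, 0.545, 0.0]
wrist_force: [0.2, -0.2, 0.4]
grip_width: 45.1
grip_force: 0.0
```

Call:
apply_moves --rows '[[45,[0,0,0],[0,0,-0.078]],[45,[0,0,0],[0,0,-0.156]],[45,[0,0,0],[0,0,-0.234]],[45,[0,0,0],[0,0,-0.312]],[45,[0,0,0],[0,0,-0.39]]]'

```text
clock: 51.07
tcp_pos: [612.0, 33.1, 310.0]
tool_rot: [0.0, 0.635, 0.773, 0.0]
wrist_force: [-0.5, -0.1, -0.9]
grip_width: 44.8
grip_force: 0.0
```

Call:
apply_moves --rows '[[45,[0,0,0],[0,0,-0.078]],[45,[0,0,0],[0,0,-0.156]],[45,[0,0,0],[0,0,-0.234]],[45,[0,0,0],[0,0,-0.312]],[45,[0,0,0],[0,0,-0.39]]]'

```text
clock: 51.48
tcp_pos: [611.9, 33.0, 310.0]
tool_rot: [0.001, 0.372, 0.928, -0.0]
wrist_force: [-0.2, -0.9, 0.3]
grip_width: 44.7
grip_force: 0.0
```

Call:
apply_moves --rows '[[45,[0,0,0],[0,0,-0.078]],[45,[0,0,0],[0,0,-0.128]],[45,[0,0,0],[0,0,-0.128]],[45,[0,0,0],[0,0,-0.128]]]'

```text
clock: 51.82
tcp_pos: [611.9, 33.0, 309.7]
tool_rot: [0.0, 0.282, 0.96, 0.0]
wrist_force: [-0.1, 0.0, 0.1]
grip_width: 45.0
grip_force: 0.0
```

```bash
python3 - <<'E'
from h import *
go((612.2,33.4,273.5),-0.57+np.pi/2)
E
```

```text
shift [0.0, 0.001, 0.072] |d| 36 az -0.001 deg -0.1 q7 0.97
```

Call:
apply_moves --rows '[[45,[0,0.001,0.03],[0,0,0]],[45,[0,0.001,0.071],[0,0,0]],[45,[0,0.001,0.071],[0,0,0]],[5,[0,0.001,0.071],[0,0,0]],[5,[0,0.001,0.071],[0,0,0]]]'

```text
clock: 52.23
tcp_pos: [612.4, 33.9, 274.5]
tool_rot: [0.0, 0.281, 0.96, -0.0]
wrist_force: [0.1, 0.5, 0.3]
grip_width: 36.1
grip_force: 0.0
```

Call:
apply_moves --rows '[[5,[0,0,0],[0,0,0]],[5,[0,0,0],[0,0,0]],[5,[0,0,0],[0,0,0]],[5,[0,0,0],[0,0,0]],[5,[0,0,0],[0,0,0]]]'

```text
clock: 52.65
tcp_pos: [612.2, 33.5, 274.3]
tool_rot: [0.0, 0.28, 0.96, -0.0]
wrist_force: [-1.1, -1.8, 5.5]
grip_width: 11.8
grip_force: 45.0
```

Call:
apply_moves --rows '[[5,[0,0,0],[0,0,0]],[5,[0,0,0],[0,0,0.07]],[5,[0,0,0],[0,0,0.15]],[5,[0,0,0.001],[0,0,0.23]],[5,[0,0,0.001],[0,0,0.31]]]'

```text
clock: 53.07
tcp_pos: [612.2, 33.5, 273.8]
tool_rot: [0.0, 0.505, 0.863, 0.0]
wrist_force: [-1.7, -1.5, 5.2]
grip_width: 11.6
grip_force: 45.1
```

Call:
apply_moves --rows '[[5,[0,0,0],[0,0,0.078]],[5,[0,0,0],[0,0,0.156]],[5,[0,0,0.001],[0,0,0.234]],[5,[0,0,0.001],[0,0,0.312]],[5,[0,0,0.001],[0,0,0.39]]]'

```text
clock: 53.48
tcp_pos: [612.1, 33.5, 273.2]
tool_rot: [0.0, 0.742, 0.671, 0.0]
wrist_force: [-2.3, -1.5, 4.1]
grip_width: 11.4
grip_force: 45.1
```

Call:
apply_moves --rows '[[5,[0,0,0],[0,0,0.078]],[5,[0,0,0],[0,0,0.156]],[5,[0,0,0.001],[0,0,0.234]],[5,[0,0,0.001],[0,0,0.312]],[5,[0,0,0.001],[0,0,0.39]]]'

```text
clock: 53.9
tcp_pos: [612.0, 33.4, 272.7]
tool_rot: [0.0, 0.909, 0.416, 0.0]
wrist_force: [-1.6, -1.6, 4.4]
grip_width: 11.9
grip_force: 45.1
```

Call:
apply_moves --rows '[[5,[0,0,0],[0,0,0.078]],[5,[0,0,0.001],[0,0,0.156]],[5,[0,0,0.001],[0,0,0.234]],[5,[0,0,0.001],[0,0,0.3]]]'

```text
clock: 54.23
tcp_pos: [612.0, 33.5, 272.2]
tool_rot: [0.0, 0.981, 0.192, 0.0]
wrist_force: [-2.8, -1.8, 5.6]
grip_width: 12.0
grip_force: 45.1
```

```bash
python3 - <<'E'
from h import *
s=manip.read_state();print(s['tcp_pos'].round(1),s['grip_width'],s['wrist_force'].round(1),s['moment'].round(2),s['q'].round(2))
y=quat().apply([0,1,0]);print(np.arctan2(y[1],y[0]))
E
```

```text
[612.   33.5 272.2] 11.980830592544384 [-2.8 -1.8  5.6] [-0.47  0.83  0.18] [-0.7   0.56  0.86  1.87 -0.52  0.95 -0.79]
-1.1843808014673745
```

```bash
cat > m.py <<'E'
from h import *
s=manip.read_state();y=quat().apply([0,1,0])
print(s['tcp_pos'].round(1),round(s['grip_width'],1),s['wrist_force'].round(1),s['moment'].round(2),'yaw',round(np.arctan2(y[1],y[0]),3),'q7',s['q'][6].round(2),'tq',s['joint_efforts'].round(2)[6])
E
python3 m.py
```

```text
[612.   33.5 272.2] 12.0 [-2.8 -1.8  5.6] [-0.47  0.83  0.18] yaw -1.184 q7 -0.79 tq 1.16
```

Call:
apply_moves --rows '[[5,[0,0,0],[0,0,0.07]],[5,[0,0,0],[0,0,0.07]]]'

```text
clock: 54.4
tcp_pos: [612.0, 33.5, 272.0]
tool_rot: [0.0, 0.99, 0.138, -0.0]
wrist_force: [-3.4, -1.3, 8.4]
grip_width: 12.2
grip_force: 45.0
```

```bash
python3 m.py
```

```text
[612.   33.5 272. ] 12.2 [-3.4 -1.3  8.4] [-0.38  0.95  0.08] yaw -1.295 q7 -0.87 tq -1.57
```

Call:
apply_moves --rows '[[5,[0,0,0],[0,0,0.07]],[5,[0,0,0],[0,0,0.07]]]'

```text
clock: 54.57
tcp_pos: [612.0, 33.6, 272.0]
tool_rot: [0.0, 0.997, 0.083, -0.0]
wrist_force: [-4.0, -2.0, 7.0]
grip_width: 11.7
grip_force: 45.0
```

```bash
python3 m.py
```

```text
[612.   33.6 272. ] 11.7 [-4. -2.  7.] [-0.37  0.85  0.12] yaw -1.404 q7 -0.96 tq -1.31
```

Call:
apply_moves --rows '[[5,[0,0,0],[0,0,0.07]],[5,[0,0,0],[0,0,0.07]]]'

```text
clock: 54.73
tcp_pos: [612.0, 33.6, 271.9]
tool_rot: [0.0, 1.0, 0.029, -0.0]
wrist_force: [-2.7, -0.8, 6.8]
grip_width: 12.1
grip_force: 45.0
```

```bash
python3 m.py
```

```text
[612.   33.6 271.9] 12.1 [-2.7 -0.8  6.8] [-0.36  0.88  0.08] yaw -1.513 q7 -1.04 tq -1.34
```

Call:
apply_moves --rows '[[5,[0,0,0.001],[0,0,0.07]],[5,[0,0,0.001],[0,0,0.07]]]'

```text
clock: 54.9
tcp_pos: [612.1, 33.5, 271.7]
tool_rot: [0.0, 1.0, -0.026, 0.0]
wrist_force: [-4.0, -1.5, 9.6]
grip_width: 11.7
grip_force: 45.5
```

```bash
python3 m.py
```

```text
[612.1  33.5 271.7] 11.7 [-4.  -1.5  9.6] [-0.27  1.09  0.28] yaw -1.623 q7 -1.13 tq -1.47
```

Call:
apply_moves --rows '[[5,[0,0,0],[0,0,0.07]],[5,[0,0,0],[0,0,0.07]]]'

```text
clock: 55.07
tcp_pos: [612.6, 33.6, 271.8]
tool_rot: [0.0, 0.997, -0.081, 0.001]
wrist_force: [-1.3, -1.0, 9.7]
grip_width: 12.4
grip_force: 47.0
```

```bash
python3 m.py
```

```text
[612.6  33.6 271.8] 12.4 [-1.3 -1.   9.7] [-0.29  0.63  0.41] yaw -1.732 q7 -1.21 tq -1.61
```

Call:
apply_moves --rows '[[5,[0,0,0],[0,0,0.07]],[5,[0,0,0],[0,0,0.07]]]'

```text
clock: 55.23
tcp_pos: [612.5, 33.6, 271.8]
tool_rot: [0.0, 0.991, -0.135, 0.0]
wrist_force: [-2.5, -1.5, 8.0]
grip_width: 12.9
grip_force: 54.1
```

```bash
python3 m.py
```

```text
[612.5  33.6 271.8] 12.9 [-2.5 -1.5  8. ] [-0.32  0.77  0.96] yaw -1.841 q7 -1.3 tq -2.16
```

The torque climbed to 0.96 N m with the sink and angle as expected, so the screw is on its stop. I'll release, lift clear and check.

Call:
apply_moves --rows '[[50,[0,0,0],[0,0,0]],[50,[0,0,0],[0,0,0]],[50,[0,0,0],[0,0,0]],[50,[0,0,0],[0,0,0]],[50,[0,0,0],[0,0,0]]]'

```text
clock: 55.65
tcp_pos: [612.0, 34.1, 270.9]
tool_rot: [-0.0, 0.991, -0.133, -0.0]
wrist_force: [0.1, 1.0, 0.0]
grip_width: 41.7
grip_force: 0.0
```

Call:
apply_moves --rows '[[60,[0,0,-0.04],[0,0,0]],[60,[0,0,-0.1],[0,0,0]],[60,[0,0,-0.17],[0,0,0]],[60,[0,0,-0.24],[0,0,0]],[60,[0,0,-0.3],[0,0,0]]]'

```text
clock: 56.07
tcp_pos: [612.0, 33.6, 423.2]
tool_rot: [0.0, 0.991, -0.133, 0.0]
wrist_force: [0.9, 0.2, -0.9]
grip_width: 59.9
grip_force: 0.0
```

Call:
apply_moves --rows '[[60,[-0.05,0,0],[0,0,0]],[60,[-0.12,0,0],[0,0,0]],[60,[-0.2,0,0],[0,0,0]],[60,[-0.27,0,0],[0,0,0]],[60,[-0.35,0,0],[0,0,0]]]'

```text
clock: 56.48
tcp_pos: [448.9, 78.6, 420.8]
tool_rot: [0.001, 0.991, -0.134, -0.001]
wrist_force: [-2.1, 0.9, 1.1]
grip_width: 60.0
grip_force: 0.0
```

Call:
apply_moves --rows '[[60,[0,0,0],[0,0,0]],[60,[0,0,0],[0,0,0]],[60,[0,0,0],[0,0,0]]]'

```text
clock: 56.73
tcp_pos: [451.1, 78.9, 422.4]
tool_rot: [-0.001, 0.991, -0.133, 0.0]
wrist_force: [0.4, -0.6, -0.9]
grip_width: 60.0
grip_force: 0.0
```

```bash
python3 m.py; python3 - <<'E'
from h import *
for c in('top','side'):
    snap(c,c+'F')
    for t in('tee','bin','sleeve1_c','hammer','jar','gauge'):
        print(c,t,[([round(a*b) for a,b in zip(r['bbox'],(512,384,512,384))],round(r['p'],2)) for r in nets.find_in(c,t)])
# tee blob: bright pixels vs grey housing top in the side view
im=cv2.imread('pics/sideF.png').astype(int); im0=cv2.imread('pics/side0.png').astype(int)
print(np.abs(im-im0).max(2)[270:380,200:345].max(), 'max change near jar/hammer/gauge')
# predicted bar ends at stop, side view
for a in(-1.62+np.pi/2,):
    d=45*np.array([np.cos(a),np.sin(a),0]); m=np.array([612.3,33.4,251])
    print(proj('side',m+d).round(1),proj('side',m-d).round(1),proj('top',m+d).round(1),proj('top',m-d).round(1))
E
```

```text
[451.1  78.9 422.4] 60.0 [ 0.4 -0.6 -0.9] [ 0.01  0.16 -0.02] yaw -1.837 q7 -1.87 tq -0.13
top tee [([341, 207, 7, 34], 0.3)]
top bin [([238, 182, 67, 12], 0.64)]
top sleeve1_c []
top hammer [([366, 158, 25, 65], 0.83)]
top jar [([332, 162, 20, 26], 0.79)]
top gauge [([342, 206, 5, 34], 0.59)]
side tee [([260, 159, 30, 20], 0.72)]
side bin [([255, 184, 21, 75], 0.75)]
side sleeve1_c []
side hammer [([247, 336, 92, 40], 0.69), ([256, 164, 59, 109], 0.32)]
side jar [([292, 277, 19, 41], 0.69)]
side gauge [([202, 308, 57, 15], 0.7)]
5 max change near jar/hammer/gauge
[287.7 162.4] [260.5 163.4] [239.2 153.6] [237.4 179.4]
```

```bash
python3 -c "
from h import *
print(finish_job())"
```

```text
the job is handed in; nothing more can be done
None
```

I put all three grey sleeved refills (the fourth was absent) in the bin, pushed it fully shut, screwed the T-handle clockwise to its stop and handed the job in at about 57 s; the hammer, jar, gauge and the green and yellow look-alikes were left alone.

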